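# Weigh down the fresh cheeses and start the press timer

## Task

Two or three small moulds of fresh cheese stand on the bench: set them all in the drip tray, and for each lift one press weight off its hook and stand it gently, not dropped, upright on the cheese inside the mould's rim, leaving any spare weight hanging on its hook. When every cheese has its weight, turn the timer's dial until its pointer stands at the red mark, and last of all press the red plunger fully down to its stop and let it come up again. Leave the other cheeses and the bowl where they are.

Things in the scene. Friction and masses are not known exactly. Their poses are not given: they have to be found in the camera images.
- weight1_grip (a point): Press weight 1 (0.28 to 0.56 kg): middle of its upright blue handle (24 mm across, 50 mm long), 97 mm above the weight's underside, 25 mm below its top. At the start it hangs upright, its steel collar (just below the handle, 32 mm across, 6 mm high) resting on a forked hook.
- weight1_foot (a point): Centre of the underside of press weight 1; z points up its axis. From here up: steel disc 42 mm across, 30 mm high; neck 12 mm across; collar from 66 to 72 mm; handle from 72 to 122 mm.
- weight2_grip (a point): Press weight 2 (0.28 to 0.56 kg): middle of its upright blue handle (24 mm across, 50 mm long), 97 mm above the weight's underside, 25 mm below its top. At the start it hangs upright, its steel collar (just below the handle, 32 mm across, 6 mm high) resting on a forked hook.
- weight2_foot (a point): Centre of the underside of press weight 2; z points up its axis. From here up: steel disc 42 mm across, 30 mm high; neck 12 mm across; collar from 66 to 72 mm; handle from 72 to 122 mm.
- weight3_grip (a point): Press weight 3 (0.28 to 0.56 kg): middle of its upright blue handle (24 mm across, 50 mm long), 97 mm above the weight's underside, 25 mm below its top. At the start it hangs upright, its steel collar (just below the handle, 32 mm across, 6 mm high) resting on a forked hook.
- weight3_foot (a point): Centre of the underside of press weight 3; z points up its axis. From here up: steel disc 42 mm across, 30 mm high; neck 12 mm across; collar from 66 to 72 mm; handle from 72 to 122 mm.
- mould1_mid (a point): Mould 1, loose, 0.22 kg, or absent (2 or 3 are present): centre of a round white cheese mould, 64 mm across, 58 mm high, 29 mm above its underside. z points up. It is filled with fresh cheese whose flat top lies 19 mm above this point; the rim, 58 mm across inside, stands 10 mm above the cheese.
- mould2_mid (a point): Mould 2, loose, 0.22 kg, or absent (2 or 3 are present): centre of a round white cheese mould, 64 mm across, 58 mm high, 29 mm above its underside. z points up. It is filled with fresh cheese whose flat top lies 19 mm above this point; the rim, 58 mm across inside, stands 10 mm above the cheese.
- mould3_mid (a point): Mould 3, loose, 0.22 kg, or absent (2 or 3 are present): centre of a round white cheese mould, 64 mm across, 58 mm high, 29 mm above its underside. z points up. It is filled with fresh cheese whose flat top lies 19 mm above this point; the rim, 58 mm across inside, stands 10 mm above the cheese.
- tray: Fixed steel drip tray, 140 mm (x) by 380 mm (y), in front of the rack: origin at the centre of its underside. Its flat floor lies 4 mm above the table; its walls are 4 mm thick, tops 16 mm above the table. Three grey discs on the floor at y = -110, 0 and 110 mm (x = 0) show good places for moulds, not binding.
- rack: Fixed dark wooden rack. Origin on the table under its cross beam (22 mm thick, top 245 mm up, posts at y = -158 and 158 mm); y runs along the beam, -x to the hooks' open ends. Three forked steel hooks at y = -110, 0, 110 mm point to -x; a hung weight's axis is at x = -58 mm.
- middle_hook (a point): Point on the rack's middle hook where a hung weight's axis passes, level with the prongs' tops (245 mm up). Each hook: two prongs 8 mm thick, 18 mm gap, ending 27 mm ahead (-x) in a lip 7 mm high. Raise a weight 8 to 25 mm (more, and its disc strikes the prongs from below), then draw it 60 mm or more to -x to clear the hook.
- dial_grip (a point): Black timer dial on a fixed green box (220 x 130 x 50 mm): point on its upright axis, 14 mm below its top, where to grip its bar (42 mm long, 14 mm wide, standing 42 mm above a round skirt 46 mm across). The pointer lies along the bar. The red plunger stands 100 mm from the dial.
- pointer (a point): Tip of the dial's yellow pointer, 32 mm from the dial's axis; turns with the dial.
- mark (a point): The red mark on the dial's scale (a small red block at the edge of the white scale plate; it stays put): the point 32 mm from the dial's axis at which the pointer's tip must stand.
- dial (a joint): Angle of the dial, 0 to 4.5 rad, grows clockwise seen from above; stays where it is left (friction 0.03 N m).
- setmark (a joint): Angle of the red mark on the same scale as the dial (dial = setmark when the pointer is at the mark). It is 0.7 to 2.8 rad clockwise of the pointer at the start.
- plunger_top (a point): Centre of the top of the red plunger head (38 mm across, 10 mm high) on the green timer box, 90 mm above the table when up; moves with the plunger.
- plunger (a joint): Plunger travel, 0 up to 0.012 m fully down at its stop; a spring lifts it again. About 2 N to start, 6 N at the stop.
- tomme: Bystander: the small yellow cheese (68 mm across, 40 mm high) lying on the foot board of the rack, under the hooks. Origin at its underside.
- wheel_b: Bystander: a rust-coloured cheese wheel, 80 mm across, 40 mm high, lying on a larger yellow one (90 mm across, 50 mm high) at the far left. Origin at its underside.
- wheel_a: Bystander: a yellow cheese wheel, 90 mm across, 50 mm high, at the far left. Origin at its underside.
- bowl: Bystander: a white bowl, 100 mm across, 45 mm high, on the left. Origin at its underside.

How it is judged:
On the way, in this order (a step that is already met when the one before it is completed fails the run):
1. every mould stands in the drip tray with a press weight on its cheese (x of mould1_mid in the frame of tray between -0.05 and 0.05 m and y of mould1_mid in the frame of tray between -0.17 and 0.17 m and z of mould1_mid in the frame of tray between 0.027 and 0.039 m and angle between each of mould1_mid, mould2_mid, mould3_mid's own z axis and vertical below 0.1 rad and ((horizontal distance between weight1_foot and mould1_mid below 0.013 m and z of weight1_foot in the frame of mould1_mid between 0.013 and 0.025 m and angle between weight1_foot's own z axis and vertical below 0.12 rad) or (horizontal distance between weight2_foot and mould1_mid below 0.013 m and z of weight2_foot in the frame of mould1_mid between 0.013 and 0.025 m and angle between weight2_foot's own z axis and vertical below 0.12 rad) or (horizontal distance between weight3_foot and mould1_mid below 0.013 m and z of weight3_foot in the frame of mould1_mid between 0.013 and 0.025 m and angle between weight3_foot's own z axis and vertical below 0.12 rad)) and x of mould2_mid in the frame of tray between -0.05 and 0.05 m and y of mould2_mid in the frame of tray between -0.17 and 0.17 m and z of mould2_mid in the frame of tray between 0.027 and 0.039 m and ((horizontal distance between weight1_foot and mould2_mid below 0.013 m and z of weight1_foot in the frame of mould2_mid between 0.013 and 0.025 m and angle between weight1_foot's own z axis and vertical below 0.12 rad) or (horizontal distance between weight2_foot and mould2_mid below 0.013 m and z of weight2_foot in the frame of mould2_mid between 0.013 and 0.025 m and angle between weight2_foot's own z axis and vertical below 0.12 rad) or (horizontal distance between weight3_foot and mould2_mid below 0.013 m and z of weight3_foot in the frame of mould2_mid between 0.013 and 0.025 m and angle between weight3_foot's own z axis and vertical below 0.12 rad)) and x of mould3_mid in the frame of tray between -0.05 and 0.05 m and y of mould3_mid in the frame of tray between -0.17 and 0.17 m and z of mould3_mid in the frame of tray between 0.027 and 0.039 m and ((horizontal distance between weight1_foot and mould3_mid below 0.013 m and z of weight1_foot in the frame of mould3_mid between 0.013 and 0.025 m and angle between weight1_foot's own z axis and vertical below 0.12 rad) or (horizontal distance between weight2_foot and mould3_mid below 0.013 m and z of weight2_foot in the frame of mould3_mid between 0.013 and 0.025 m and angle between weight2_foot's own z axis and vertical below 0.12 rad) or (horizontal distance between weight3_foot and mould3_mid below 0.013 m and z of weight3_foot in the frame of mould3_mid between 0.013 and 0.025 m and angle between weight3_foot's own z axis and vertical below 0.12 rad))), for 0.2 s.
2. the dial's pointer stands at the red mark (horizontal distance between pointer and mark below 0.004 m), for 0.3 s.
3. the plunger is pressed fully down (value of joint plunger above 0.0105 m), for 0.1 s.
At the end, for the whole second after the job is handed in: Each mould stands in the tray, a weight on its cheese (within 13 mm of centre, foot within 6 mm of the cheese top, tilt below 0.12 rad); other weights hang where they were (25 mm); pointer within 4 mm of the mark; plunger up (2 mm); weights at rest (all of step 1 and (distance of weight1_grip from where it was at the start of the episode below 0.025 m or (horizontal distance between weight1_foot and mould1_mid below 0.013 m and z of weight1_foot in the frame of mould1_mid between 0.013 and 0.025 m and angle between weight1_foot's own z axis and vertical below 0.12 rad) or (horizontal distance between weight1_foot and mould2_mid below 0.013 m and z of weight1_foot in the frame of mould2_mid between 0.013 and 0.025 m and angle between weight1_foot's own z axis and vertical below 0.12 rad) or (horizontal distance between weight1_foot and mould3_mid below 0.013 m and z of weight1_foot in the frame of mould3_mid between 0.013 and 0.025 m and angle between weight1_foot's own z axis and vertical below 0.12 rad)) and (distance of weight2_grip from where it was at the start of the episode below 0.025 m or (horizontal distance between weight2_foot and mould1_mid below 0.013 m and z of weight2_foot in the frame of mould1_mid between 0.013 and 0.025 m and angle between weight2_foot's own z axis and vertical below 0.12 rad) or (horizontal distance between weight2_foot and mould2_mid below 0.013 m and z of weight2_foot in the frame of mould2_mid between 0.013 and 0.025 m and angle between weight2_foot's own z axis and vertical below 0.12 rad) or (horizontal distance between weight2_foot and mould3_mid below 0.013 m and z of weight2_foot in the frame of mould3_mid between 0.013 and 0.025 m and angle between weight2_foot's own z axis and vertical below 0.12 rad)) and (distance of weight3_grip from where it was at the start of the episode below 0.025 m or (horizontal distance between weight3_foot and mould1_mid below 0.013 m and z of weight3_foot in the frame of mould1_mid between 0.013 and 0.025 m and angle between weight3_foot's own z axis and vertical below 0.12 rad) or (horizontal distance between weight3_foot and mould2_mid below 0.013 m and z of weight3_foot in the frame of mould2_mid between 0.013 and 0.025 m and angle between weight3_foot's own z axis and vertical below 0.12 rad) or (horizontal distance between weight3_foot and mould3_mid below 0.013 m and z of weight3_foot in the frame of mould3_mid between 0.013 and 0.025 m and angle between weight3_foot's own z axis and vertical below 0.12 rad)) and horizontal distance between pointer and mark below 0.004 m and value of joint plunger below 0.002 m and linear speed of each of weight1, weight2, weight3 below 0.02 m/s); the robot touches nothing.
It fails at once if a weight is dropped onto a cheese (faster than 0.55 m/s close above it) ((horizontal distance between weight1_foot and mould1_mid below 0.03 m and z of weight1_foot in the frame of mould1_mid between 0.027 and 0.05 m and linear speed of weight1 above 0.55 m/s) or (horizontal distance between weight1_foot and mould2_mid below 0.03 m and z of weight1_foot in the frame of mould2_mid between 0.027 and 0.05 m and linear speed of weight1 above 0.55 m/s) or (horizontal distance between weight1_foot and mould3_mid below 0.03 m and z of weight1_foot in the frame of mould3_mid between 0.027 and 0.05 m and linear speed of weight1 above 0.55 m/s) or (horizontal distance between weight2_foot and mould1_mid below 0.03 m and z of weight2_foot in the frame of mould1_mid between 0.027 and 0.05 m and linear speed of weight2 above 0.55 m/s) or (horizontal distance between weight2_foot and mould2_mid below 0.03 m and z of weight2_foot in the frame of mould2_mid between 0.027 and 0.05 m and linear speed of weight2 above 0.55 m/s) or (horizontal distance between weight2_foot and mould3_mid below 0.03 m and z of weight2_foot in the frame of mould3_mid between 0.027 and 0.05 m and linear speed of weight2 above 0.55 m/s) or (horizontal distance between weight3_foot and mould1_mid below 0.03 m and z of weight3_foot in the frame of mould1_mid between 0.027 and 0.05 m and linear speed of weight3 above 0.55 m/s) or (horizontal distance between weight3_foot and mould2_mid below 0.03 m and z of weight3_foot in the frame of mould2_mid between 0.027 and 0.05 m and linear speed of weight3 above 0.55 m/s) or (horizontal distance between weight3_foot and mould3_mid below 0.03 m and z of weight3_foot in the frame of mould3_mid between 0.027 and 0.05 m and linear speed of weight3 above 0.55 m/s)).
It fails at once if a bystander is moved by more than 50 mm (distance of any of tomme, wheel_b, wheel_a, bowl from where it was at the start of the episode above 0.05 m).
Of mould1, mould2, mould3 only 2 to 3 are there at a start; the rules pass over those that are not, and their reading is None.
At some moment in a run one of mould1, mould2, mould3 may be knocked a few centimetres aside while the robot is not near it.
It also fails if it takes over 210 s, if anything falls off the work surface, if the arm or the gripper's body presses on something with over 40 N, if the wrist force passes 120 N, or if a joint passes its speed limit or range.

## Robot

A 6-joint arm with a two-finger parallel gripper is mounted at the origin on the work surface. World frame = base frame: x ahead of the robot, y to its left, z up, the work surface at z = 0. Lengths are in m, angles in rad, forces in N, time in s.
With the tool pointing down it reaches from about 0.25 to 0.725 m from the base axis. Payload 4 kg.
Tool frame: the origin (TCP) lies between the finger pads; the fingertips stand 8 mm ahead of it and the grasp point (between the pads) lies 11 mm behind it (bot.tip_reach is the distance from the TCP to the fingertips, in m); z points along the fingers, y is the line along which they close (so a half turn about z gives the same grasp; the last joint's range is limited). The gripper opens to 85 mm and grips with 20 to 120 N. Pads are 22 mm wide; open, the fingers measure 114 mm over their backs; the gripper's body (76 mm by 85 mm) begins 54 mm behind the grasp point. The pads swing forward as they close: fully open they stand 13 mm farther back than shut.
Start: joints at [-1.321, 0.241, 0.005, 1.335, 0, 1.571], TCP at [0.124, -0.484, 0.239] pointing down, gripper open.
Joint ranges: [-2.72, 2.72], [-1.05, 1.87], [-1.09, 1.28], [-1.99, 2.15], [-1.42, 1.44], [-3.14, 3.14]. Speed limits (rad/s): [2.79, 2.79, 3.14, 3.14, 3.14, 3.14].

## Interface

Orientations are given as a unit quaternion [x, y, z, w].
In Python, from workcell import bot gives the robot as it stands.
- The arm moves only by the tool move_arm, never from a script. Its argument "deltas" is a list of rows, each a list of 7 numbers: the opening, from 0 (shut) to 1 (fully open), then the shift along the tool's x, y, z in mm, then the turn, a rotation vector about the tool's x, y, z in degrees. In form: [[gripper, tx, ty, tz, ax, ay, az], ...]. A call has 1 to 10 rows; each row shifts and turns the commanded pose from where the row before left it, along the tool's axes as they then stand; what a row does not reach is not made up. A row lasts 1/12 s, in which the tool goes at most 41.7 mm and 7.16 degrees, less where a joint would pass 70% of its speed; a pose out of reach is approached as far as the arm can. A call is refused whole if a number of a shift passes 41.7 or a number of a turn 7.16, either way. A call with a gripper value outside its range is refused whole. The fingers move at their own pace and stop on an object; the grip force is fixed at half the most. Time passes only in rows, so rows that do not move let the fingers close. It gives the time, the measured TCP pose, the force, the opening and the grip force at its end, in the units of the state.
- bot.get_obs(): the state, without advancing time (a new reading comes with each control period).
- bot.camera(name): name is "scene" or "top"; returns the picture (400x640x3 uint8, blue, green, red); there is no depth.
- bot.calibration(name): a dict with "K" (3x3 intrinsics, pixels), "position" and "orientation" of the camera in the world. Camera axes: x right, y down, z forward; pixel columns grow to the right and rows downward; lengths in m; the calibration is good to about 2 mm. A picture is of the moment at which its call begins. calibration takes no time and is no camera call.
- bot.job_done(): hands the job in; it is judged then, once.
Trained networks look in the newest picture that a camera, given by its name, has taken for a name from the list of things; names that differ only in an ending like _2 or _b are one class to them, and where a whole thing is asked for, a point or a joint stands for the part that bears it (a point fixed in the world has none). Each returns a list of dicts, best first, with "conf" (0 to 1); they miss things now and then, are a little off and sometimes report something else, mostly with a low value. They report only what shows in the picture. A call takes as long as a camera call.
- bot.outline_of(query, camera): "pixels" (400x640 bool, what is visible of it) and "rect" ([left, top, width, height] in pixels, round what is visible of it).
The state is a dict: "clock": time; "joint_pos": joint angles; "joint_vel": joint speeds; "tau": joint torques, N m; "eef_pos": TCP position; "tool_rot": TCP orientation; "ft_force": force on the tool from outside, world axes, zero at the start; "ft_torque": the same for the moment, N m; "grip_width": finger opening in m; "grasp_force": force on a finger pad.
Only numpy, scipy, OpenCV 4.12 (cv2) and the standard library are available. Lean on these libraries where they do the work, as an engineer would, in place of code of your own. Each camera call takes 0.05 s, during which the arm holds its last target. There are 200 camera calls.

## Working session

There is one attempt and no reset: what is moved stays moved. The work goes in short steps, Python scripts to look and compute and a tool call to move; the robot and the scene stay as the last step left them, time stands still between calls to the robot, and variables do not carry over. Pictures are saved under pics/ and viewed, at most 14 in all, crops included, and the job is handed in when it is done.

Besides the shell and the picture viewer there is one more tool, called after "Call:" as name(argument=value, ...), one argument or row to a line, values as JSON. move_arm: Moves the arm, as the interface text tells. Its arguments: {"type":"object","properties":{"deltas":{"type":"array","items":{"type":"array","items":{"type":"number"}}}},"required":["deltas"]}

```bash
mkdir -p pics; ls
cat > h.py <<'E'
import numpy as np, cv2
from scipy.spatial.transform import Rotation as R
from workcell import bot
def ray(cam,uv):
    c=bot.calibration(cam); K=np.array(c["K"]); M=R.from_quat(c["orientation"]).as_matrix()
    d=M@np.linalg.solve(K,np.array([uv[0],uv[1],1.0])); return np.array(c["position"]),d
def onz(cam,uv,z):
    p,d=ray(cam,uv); return p+d*(z-p[2])/d[2]
def proj(cam,X):
    c=bot.calibration(cam); K=np.array(c["K"]); M=R.from_quat(c["orientation"]).as_matrix()
    q=K@(M.T@(np.array(X,float)-np.array(c["position"]))); return q[:2]/q[2]
def tri(uv1,uv2):
    p,d=ray("scene",uv1);q,e=ray("top",uv2); d/=np.linalg.norm(d);e/=np.linalg.norm(e)
    s=np.linalg.lstsq(np.c_[d,-e],q-p,rcond=None)[0]; a=p+s[0]*d;b=q+s[1]*e
    return (a+b)/2,np.linalg.norm(a-b)
def snap(cam,name=None):
    im=bot.camera(cam)
    if name: cv2.imwrite("pics/"+name,im)
    return im
E
python3 - <<'E'
from h import *
snap("scene","s0.png");snap("top","t0.png")
for c in("scene","top"): print(c,{k:np.round(v,4).tolist() for k,v in bot.calibration(c).items()})
o=bot.get_obs();print(o["eef_pos"],o["tool_rot"],o["grip_width"],o["clock"])
for q in ["mould1_mid","weight1_grip","dial","plunger","tray","rack","bowl","tomme"]:
  for c in("scene","top"):
    print(q,c,[(round(x["conf"],2),[int(v) for v in x["rect"]]) for x in bot.outline_of(q,c)])
E
```

```text
pics
scene {'K': [[453.7531, 0.0, 322.855], [0.0, 453.7531, 198.0374], [0.0, 0.0, 1.0]], 'position': [1.1105, -0.4713, 1.1005], 'orientation': [0.872, 0.3457, -0.1307, -0.321]}
top {'K': [[470.6906, 0.0, 324.993], [0.0, 470.6906, 204.2386], [0.0, 0.0, 1.0]], 'position': [0.2721, 0.0741, 1.3512], 'orientation': [0.7114, -0.692, 0.0842, -0.0893]}
[ 0.12346745 -0.48395635  0.23849488] [ 9.92211002e-01  1.24564941e-01 -1.17150420e-04 -9.43337583e-04] 0.08520274610842406 0.1
mould1_mid scene [(0.65, [372, 171, 20, 28]), (0.63, [314, 195, 15, 40]), (0.59, [334, 158, 17, 29])]
mould1_mid top [(0.9, [232, 242, 24, 25]), (0.62, [303, 161, 11, 24]), (0.29, [459, 243, 19, 17])]
weight1_grip scene [(0.7, [283, 223, 15, 44])]
weight1_grip top [(0.56, [388, 158, 17, 27])]
dial scene [(0.78, [178, 289, 20, 19])]
dial top [(0.49, [456, 243, 22, 14]), (0.31, [231, 245, 27, 19])]
plunger scene [(0.48, [200, 317, 14, 16])]
plunger top [(0.7, [469, 207, 11, 13])]
tray scene [(0.59, [208, 188, 126, 101])]
tray top [(0.95, [288, 237, 135, 46]), (0.58, [300, 161, 14, 27])]
rack scene [(0.8, [280, 185, 105, 149]), (0.3, [208, 185, 128, 105]), (0.21, [359, 143, 20, 24])]
rack top [(0.9, [280, 144, 138, 46]), (0.36, [153, 197, 35, 32]), (0.33, [468, 204, 12, 14])]
bowl scene [(0.72, [398, 143, 29, 26]), (0.55, [409, 170, 26, 22])]
bowl top [(0.89, [154, 195, 32, 34])]
tomme scene [(0.84, [328, 254, 25, 25])]
tomme top [(0.72, [334, 165, 11, 23]), (0.32, [188, 237, 27, 25])]
```

```bash
ls -la pics
```

```text
total 704
drwxr-xr-x 2 agent agent   4096 Dec  3 06:30 .
drwxr-xr-x 3 agent agent   4096 Dec  3 06:30 ..
-rw-r--r-- 1 agent agent 364218 Dec  3 06:30 s0.png
-rw-r--r-- 1 agent agent 347494 Dec  3 06:30 t0.png
```

View pics/s0.png

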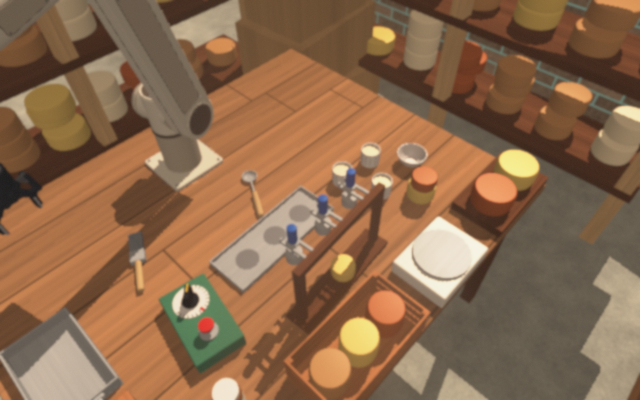

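View pics/t0.png

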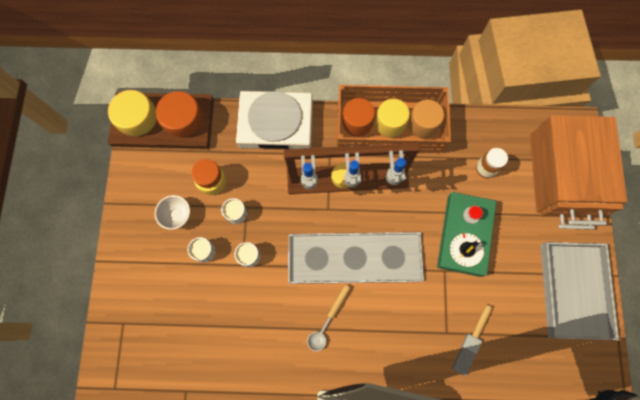

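The scene view shows three blue-handled weights at (292,235), (323,205), (350,178), with moulds near (342,173), (370,155), (382,185). In the top view the moulds are at (201,249), (234,210), (247,254), the tray centre is at (355,258) and the timer is at (467,235). All three moulds are present.

Run:
```python
import cv2,numpy as np
t=cv2.imread("pics/t0.png");s=cv2.imread("pics/s0.png")
a=cv2.resize(t[140:290,180:500],(800,375),interpolation=cv2.INTER_CUBIC)  #2.5
cv2.imwrite("pics/c1.png",a)
d=cv2.resize(t[190:280,435:505],(467,600),interpolation=cv2.INTER_CUBIC) #6.667
e=cv2.resize(s[270:370,155:205+45],(333*95//100,333),interpolation=cv2.INTER_CUBIC)
f=np.zeros((600,790,3),np.uint8); f[:,:467]=d; f[:333,470:470+e.shape[1]]=e
cv2.imwrite("pics/c2.png",f)
```

```text
(no output)
```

View pics/c1.png

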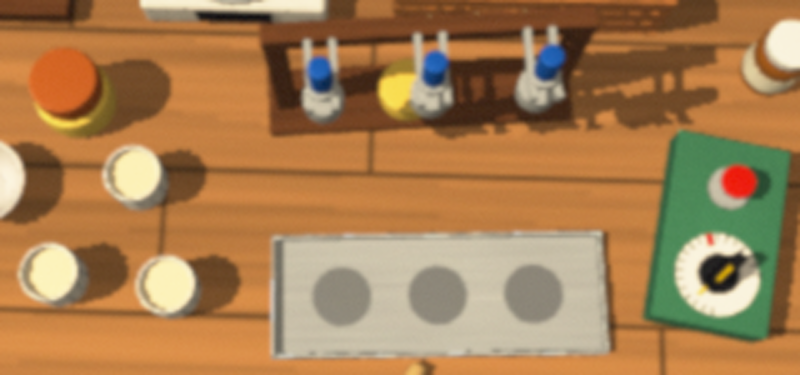

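View pics/c2.png

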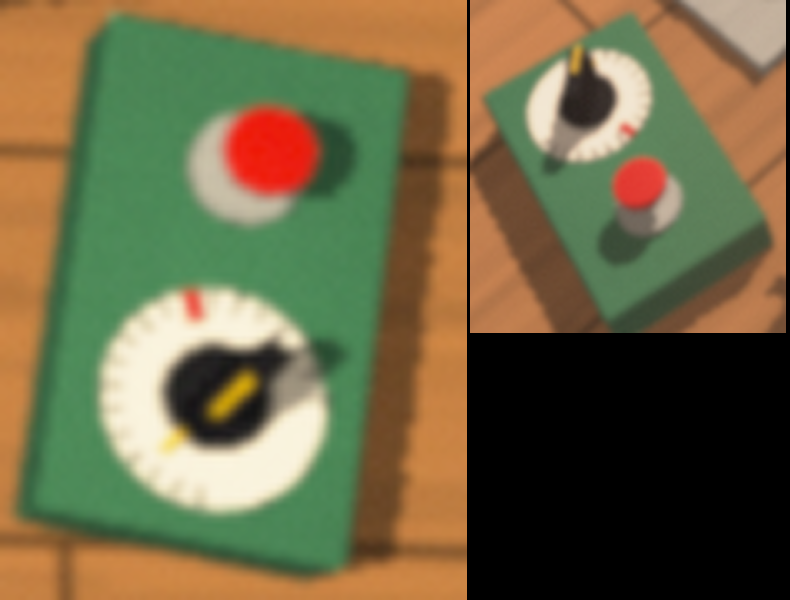

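The crops show the pointer tip at top-view pixel (460.5,256) and the red mark at about (464,236). The dial centre is near (467,250) and the red plunger head near (475.5,212), so the pointer must turn about 120° clockwise. Next I measure by fitting shapes.

```bash
cat >> h.py <<'E'
S=8
def circ(cam,x,y,z,r):
    a=np.linspace(0,2*np.pi,48,endpoint=False)
    return np.array([proj(cam,[x+r*np.cos(t),y+r*np.sin(t),z]) for t in a])
def poly(P,o): 
    m=np.zeros((100*S,100*S),np.uint8); cv2.fillConvexPoly(m,np.int32(np.round((P-o)*S)),1); return m
def cent(m,o): 
    M=cv2.moments(m,True); return np.array([M["m10"],M["m01"]])/M["m00"]/S+o
def m_cyl(cam,x,y,z0,z1,r):
    P=np.r_[circ(cam,x,y,z0,r),circ(cam,x,y,z1,r)]; o=P.mean(0)-50
    return cent(poly(cv2.convexHull(np.float32(P))[:,0],o),o)
def m_cheese(cam,x,y,b):   # b: height of mould underside
    P=circ(cam,x,y,b+.048,.029);Q=circ(cam,x,y,b+.058,.029); o=P.mean(0)-50
    return cent(poly(P,o)&poly(Q,o),o)
def fit(cam,f,uv,z):
    x,y=onz(cam,uv,z)[:2]
    for _ in range(4):
        d=onz(cam,uv,z)-onz(cam,f(cam,x,y),z); x+=d[0];y+=d[1]
    return np.array([x,y])
def blobs(im,lo,hi,roi=None,amin=12):
    h=cv2.cvtColor(im,cv2.COLOR_BGR2HSV); m=cv2.inRange(h,np.array(lo),np.array(hi))
    if roi: k=np.zeros_like(m);l,t,w,g=roi;k[t:t+g,l:l+w]=1;m=m*k
    n,_,st,c=cv2.connectedComponentsWithStats(m)
    return [(c[i]+0.0,int(st[i,4]),st[i,:4].tolist()) for i in range(1,n) if st[i,4]>=amin]
BLUE=((100,130,50),(125,255,255));CREAM=((18,35,150),(35,130,255));RED=((0,225,120),(4,255,255));YEL=((20,170,120),(32,255,255))
E
python3 - <<'E'
from h import *
im={c:cv2.imread(f"pics/{c[0]}0.png") for c in("scene","top")}
roi={"scene":[270,140,140,140],"top":[180,150,240,130]}
rt={"scene":[160,270,80,80],"top":[440,195,60,85]}
for c in im:
    for p,a,b in blobs(im[c],*BLUE,roi[c]): print(c,"blue",p.round(1),a,b,fit(c,lambda k,x,y:m_cyl(k,x,y,.251,.301,.012),p,.276).round(4))
    for p,a,b in blobs(im[c],*CREAM,roi[c],40): print(c,"cream",p.round(1),a,b,fit(c,lambda k,x,y:m_cheese(k,x,y,0.),p,.05).round(4))
    for p,a,b in blobs(im[c],*RED,rt[c],3): print(c,"red",p.round(1),a,b,"plung",fit(c,lambda k,x,y:m_cyl(k,x,y,.08,.09,.019),p,.085).round(4),"mark",onz(c,p,.053)[:2].round(4))
    for p,a,b in blobs(im[c],*YEL,rt[c],3): print(c,"yel",p.round(1),a,b,onz(c,p,.055)[:2].round(4),onz(c,p,.10)[:2].round(4))
# grey discs, tray corners
h=cv2.cvtColor(im["top"],cv2.COLOR_BGR2HSV)
for p,a,b in blobs(im["top"],(0,0,90),(30,60,150),[285,235,140,50],100): print("disc",p.round(1),a,b,onz("top",p,.004)[:2].round(4))
print(h[258,317],h[258,335],h[250,247],h[250,201],h[400-188,475],h[256,460])
E
```

```text
scene cream [369.8 150.7] 125 [362, 146, 17, 10] [0.4616 0.4342]
scene cream [340.2 169.6] 115 [333, 165, 15, 11] [0.4477 0.3018]
scene cream [382.1 180.6] 135 [373, 176, 19, 11] [0.576  0.3556]
scene cream [401.9 259.6] 58 [395, 245, 15, 28] [0.7979 0.1632]
scene cream [344.1 261.3] 104 [339, 256, 12, 15] [0.6871 0.0514]
scene yel [186.5 287.5] 10 [186, 285, 2, 6] [ 0.4427 -0.29  ] [ 0.4714 -0.2978]
top blue [399.7 164.1] 104 [395, 158, 11, 13] [ 0.6458 -0.0909]
top blue [353.6 166.9] 89 [350, 161, 9, 13] [0.6359 0.0198]Traceback (most recent call last):
  File "<stdin>", line 6, in <module>
  File "h.py", line 37, in fit
    d=onz(cam,uv,z)-onz(cam,f(cam,x,y),z); x+=d[0];y+=d[1]
                            ~^^^^^^^^^
  File "<stdin>", line 6, in <lambda>
  File "h.py", line 29, in m_cyl
    P=np.r_[circ(cam,x,y,z0,r),circ(cam,x,y,z1,r)]; o=P.mean(0)-50
                               ~~~~^^^^^^^^^^^^^^
  File "h.py", line 23, in circ
    return np.array([proj(cam,[x+r*np.cos(t),y+r*np.sin(t),z]) for t in a])
                     ~~~~^^^^^^^^^^^^^^^^^^^^^^^^^^^^^^^^^^^^^
  File "h.py", line 10, in proj
    c=bot.calibration(cam); K=np.array(c["K"]); M=R.from_quat(c["orientation"]).as_matrix()
ValueError: time passes only in moves, steps and waits
```

```bash
python3 - <<'E'
s=open("h.py").read()
s=s.replace('c=bot.calibration(cam); K=np.array(c["K"]); M=R.from_quat(c["orientation"]).as_matrix()','c,K,M=cal(cam)')
s=s.replace("def ray(","import functools\n@functools.lru_cache\ndef cal(cam):\n    c=bot.calibration(cam); return c,np.array(c['K']),R.from_quat(c['orientation']).as_matrix()\ndef ray(",1)
open("h.py","w").write(s)
E
cat > m.py <<'E'
from h import *
im={c:cv2.imread(f"pics/{c[0]}0.png") for c in("scene","top")}
roi={"scene":[270,140,140,140],"top":[180,150,240,130]}
rt={"scene":[160,270,80,80],"top":[440,195,60,85]}
B2=((95,70,40),(130,255,255));R2=((0,190,120),(6,255,255))
for c in im:
    for p,a,b in blobs(im[c],*B2,roi[c]): print(c,"blue",p.round(1),a,b,fit(c,lambda k,x,y:m_cyl(k,x,y,.251,.301,.012),p,.276).round(4))
    for p,a,b in blobs(im[c],*CREAM,roi[c],60): print(c,"cream",p.round(1),a,b,fit(c,lambda k,x,y:m_cheese(k,x,y,0.),p,.05).round(4))
    for p,a,b in blobs(im[c],*R2,rt[c],3): print(c,"red",p.round(1),a,b,"plung",fit(c,lambda k,x,y:m_cyl(k,x,y,.08,.09,.019),p,.085).round(4),"mark",onz(c,p,.053)[:2].round(4))
    for p,a,b in blobs(im[c],*YEL,rt[c],3): print(c,"yel",p.round(1),a,b,onz(c,p,.055)[:2].round(4),onz(c,p,.10)[:2].round(4))
    h=cv2.cvtColor(im[c],cv2.COLOR_BGR2HSV)
    for p,a,b in blobs(im[c],(0,0,90),(30,60,150),[285,235,140,50] if c=="top" else [200,185,130,110],80): print(c,"disc",p.round(1),a,b,onz(c,p,.004)[:2].round(4))
    print(h[258,317],h[258,335],h[256,460],h[288,186],h[212,475],h[235,292])
E
python3 m.py
```

```text
scene blue [350.8 171.9] 40 [348, 169, 7, 7] [0.6145 0.1486]
scene blue [322.6 198.9] 49 [319, 196, 8, 7] [0.6238 0.0355]
scene blue [291.2 228.8] 61 [287, 225, 9, 9] [ 0.6332 -0.0775]
scene cream [369.8 150.7] 125 [362, 146, 17, 10] [0.4616 0.4342]
scene cream [340.2 169.6] 115 [333, 165, 15, 11] [0.4477 0.3018]
scene cream [382.1 180.6] 135 [373, 176, 19, 11] [0.576  0.3556]
scene cream [344.1 261.3] 104 [339, 256, 12, 15] [0.6871 0.0514]
scene red [205.3 324.6] 127 [199, 319, 13, 12] plung [ 0.577  -0.3232] mark [ 0.5603 -0.3187]
scene yel [186.5 287.5] 10 [186, 285, 2, 6] [ 0.4427 -0.29  ] [ 0.4714 -0.2978]
scene disc [250.  229.8] 142 [212, 191, 85, 71] [ 0.3875 -0.0346]
scene disc [320.3 223.8] 184 [307, 209, 23, 25] [0.5261 0.1264]
scene disc [291.5 253. ] 207 [282, 237, 21, 26] [ 0.5382 -0.0071]
scene disc [246.6 258.8] 264 [237, 251, 21, 17] [ 0.459  -0.1085]
[ 10 123  91] [ 17 144 154] [ 18  28 239] [ 20 174 196] [ 10 134  78] [120  63  93]
top blue [399.7 164.3] 130 [394, 158, 13, 14] [ 0.6455 -0.0909]
top blue [353.6 166.9] 110 [349, 161, 11, 13] [0.6359 0.0197]
top blue 
[... 364 characters left out ...]
49 ]
top cream [356.8 256.2] 4773 [290, 233, 130, 47] [ 0.4525 -0.0039]
top cream [199.3 248.9] 417 [188, 238, 24, 23] [0.4608 0.434 ]
top cream [246.2 253.9] 420 [235, 243, 23, 23] [0.4505 0.3026]
top red [475.5 212. ] 125 [469, 206, 14, 13] plung [ 0.5791 -0.3278] mark [ 0.5869 -0.338 ]
top yel [469.3 249.1] 23 [466, 246, 7, 7] [ 0.4803 -0.3151] [ 0.4731 -0.3016]
top disc [291.  258.2] 136 [290, 236, 3, 46] [0.4482 0.1817]
top disc [354.7 257.6] 364 [344, 247, 22, 22] [ 0.4549 -0.001 ]
top disc [393. 257.] 367 [383, 247, 21, 21] [ 0.4596 -0.1108]
top disc [316.3 258. ] 360 [306, 248, 22, 21] [0.4506 0.1091]
[ 21  38 141] [ 22  40 205] [ 25 129 245] [ 14 169 202] [  2 237 238] [ 20  46 171]
```

Run:
```python
from h import *
im=cv2.imread("pics/s0.png")
for p,a,b in blobs(im,(105,45,25),(130,255,255),[270,160,100,90]): print("blue",p.round(1),a,b,fit("scene",lambda k,x,y:m_cyl(k,x,y,.251,.301,.012),p,.276).round(4))
for w in [(.6455,-.0909),(.6359,.0197),(.6267,.1298)]: print("pred",m_cyl("scene",*w,.251,.301,.012).round(1),proj("scene",[*w,.301]).round(1),proj("scene",[*w,.251]).round(1))
T=lambda u,v:((u+.5)/6.667-.5+435,(v+.5)/6.667-.5+190)
E=lambda u,v:((u-470+.5)/3.33-.5+155,(v+.5)/3.33-.5+270)
for n,a,b in[("plate",(214,401),(589.5,105)),("mark",(194,305),(628,131)),("plunger",(271,150),(640,183)),("barstrip",(233,396),(577,60)),("ptip",(172,443),(0,0))]:
    ut=T(*a);us=E(*b); print(n,tri(us,ut)[0].round(4),"gap",round(tri(us,ut)[1],4),"top@.053",onz("top",ut,.053)[:2].round(4))
```

```text
blue [350.3 176.4] 103 [347, 169, 9, 18] [0.6237 0.1361]
blue [322.4 203.3] 125 [318, 195, 9, 19] [0.633 0.025]
blue [291.5 232.8] 137 [287, 224, 9, 19] [ 0.6418 -0.0848]
pred [290.7 235.3] [290.1 228.8] [291.4 242. ]
pred [321.7 205.2] [321.6 198.5] [321.8 212.1]
pred [349.5 178.4] [349.9 171.5] [349.1 185.3]
plate [ 0.4797 -0.3071  0.0518] gap 0.0035 top@.053 [ 0.4787 -0.3083]
mark [ 0.5198 -0.3002  0.0532] gap 0.0033 top@.053 [ 0.519  -0.3017]
plunger [ 0.5788 -0.3246  0.0886] gap 0.0031 top@.053 [ 0.5867 -0.3372]
barstrip [ 0.4736 -0.2995  0.1036] gap 0.0033 top@.053 [ 0.481  -0.3162]
ptip [ 0.4014 -0.3844  0.3295] gap 0.3349 top@.053 [ 0.4606 -0.2901]
```

Call:
move_arm(
  deltas=[
    [1, 0, 0, 0, 0, 0, 7.15],
    [1, 0, 0, 0, 0, 0, 7.15],
    [1, 28, -28, 0, 0, 0, 0],
    [1, 28, -28, 0, 0, 0, 0],
    [1, 28, -28, 0, 0, 0, 0],
    [1, 28, -28, 0, 0, 0, 0],
    [1, 28, -28, 0, 0, 0, 0],
    [1, 28, -28, 0, 0, 0, 0],
    [1, 28, -28, 0, 0, 0, 0],
    [1, 28, -28, 0, 0, 0, 0],
  ],
)

```text
clock: 1.73
eef_pos: [0.3486, -0.2589, 0.2396]
tool_rot: [1.0, 0.0, 0.0, 0.0]
ft_force: [0.3, -0.5, -0.3]
grip_width: 0.0853
grasp_force: 0.0
```

Call:
move_arm(
  deltas=[
    [1, 28, -28, 0, 0, 0, 0],
    [1, 28, -28, 0, 0, 0, 0],
    [1, 4, -39, 4, 0, 0, 0],
    [1, 4, -39, 4, 0, 0, 0],
    [1, 4, -39, 4, 0, 0, 0],
    [1, 4, -39, 4, 0, 0, 0],
    [1, 4, -39, 4, 0, 0, 0],
    [1, 4, -39, 4, 0, 0, 0],
    [1, 4, -39, 4, 0, 0, 0],
    [1, 4, -39, 4, 0, 0, 0],
  ],
)

```text
clock: 2.57
eef_pos: [0.4357, 0.0485, 0.209]
tool_rot: [0.999, 0.039, -0.001, -0.025]
ft_force: [-0.4, -1.0, -0.4]
grip_width: 0.0852
grasp_force: 0.0
```

Call:
move_arm(
  deltas=[
    [1, 3, -39, 6, 0, 0, 0],
    [1, 3, -39, 6, 0, 0, 0],
    [1, 3, -39, 6, 0, 0, 0],
    [1, 3, -39, 6, 0, 0, 0],
    [1, 3, -37, 6, 0, 0, 0],
    [1, 0, 0, 0, 0, 0, 0],
    [1, 0, 0, 0, 0, 0, 0],
    [1, 0, 0, 0, 0, 0, 0],
  ],
)

```text
clock: 3.23
eef_pos: [0.4421, 0.1346, 0.1954]
tool_rot: [0.992, 0.105, -0.008, -0.067]
ft_force: [-0.6, 0.1, -0.7]
grip_width: 0.0854
grasp_force: 0.0
```

```bash
cat >> h.py <<'E'
def st():
    o=bot.get_obs(); r=R.from_quat(o["tool_rot"]); X=r.as_matrix()
    print("t",round(o["clock"],2),"tcp",np.round(o["eef_pos"],4),"yaw",np.degrees(np.arctan2(X[1,0],X[0,0])).round(2),"tilt",np.degrees(np.arccos(min(1,-X[2,2]))).round(2),"grip",round(o["grip_width"],4),round(o["grasp_force"],1),"F",np.round(o["ft_force"],1)); return o,X
def to(x,y,z):
    o,X=st(); print("tool shift mm",(1000*X.T@(np.array([x,y,z])-o["eef_pos"])).round(1))
E
python3 -c "
from h import *
to(.449,.302,.10)"
```

```text
t 3.23 tcp [0.4421 0.1346 0.1954] yaw 12.08 tilt 7.68 grip 0.0854 0.0 F [-0.6  0.1 -0.7]
tool shift mm [  42.  -148.1  116.1]
```

```bash
python3 -c "
from h import *
o,X=st();print(np.round(o['joint_pos'],3),np.round(o['joint_vel'],3));print(X.round(3))"
```

```text
t 3.23 tcp [0.4421 0.1346 0.1954] yaw 12.08 tilt 7.68 grip 0.0854 0.0 F [-0.6  0.1 -0.7]
[ 0.21   0.191 -0.182  1.199  0.134  3.141] [-0.012 -0.005 -0.003 -0.     0.001 -0.001]
[[ 0.978  0.207 -0.03 ]
 [ 0.209 -0.969  0.13 ]
 [-0.002 -0.134 -0.991]]
```

```bash
cat >> h.py <<'E'
def turn(yaw):
    o,X=st(); a=np.radians(yaw); G=np.c_[[np.cos(a),np.sin(a),0],[np.sin(a),-np.cos(a),0],[0,0,-1]]
    v=np.degrees(R.from_matrix(X.T@G).as_rotvec()); n=int(np.ceil(np.linalg.norm(v)/7.1)); print("turn",v.round(2),n,"rows of",(v/n).round(2))
E
python3 -c "
from h import *
turn(90)"
```

```text
t 3.23 tcp [0.4421 0.1346 0.1954] yaw 12.08 tilt 7.68 grip 0.0854 0.0 F [-0.6  0.1 -0.7]
turn [ -6.53  -5.14 -77.8 ] 12 rows of [-0.54 -0.43 -6.48]
```

Call:
move_arm(
  deltas=[
    [1, 0, 0, 0, -0.54, -0.43, -6.48],
    [1, 0, 0, 0, -0.54, -0.43, -6.48],
    [1, 0, 0, 0, -0.54, -0.43, -6.48],
    [1, 0, 0, 0, -0.54, -0.43, -6.48],
    [1, 0, 0, 0, -0.54, -0.43, -6.48],
    [1, 0, 0, 0, -0.54, -0.43, -6.48],
    [1, 0, 0, 0, -0.54, -0.43, -6.48],
    [1, 0, 0, 0, -0.54, -0.43, -6.48],
    [1, 0, 0, 0, -0.54, -0.43, -6.48],
    [1, 0, 0, 0, -0.54, -0.43, -6.48],
  ],
)

```text
clock: 4.07
eef_pos: [0.4423, 0.1341, 0.1956]
tool_rot: [0.781, 0.624, -0.001, -0.012]
ft_force: [0.1, 1.1, -0.1]
grip_width: 0.0849
grasp_force: 0.0
```

Call:
move_arm(
  deltas=[
    [1, 0, 0, 0, -0.54, -0.43, -6.48],
    [1, 0, 0, 0, -0.54, -0.43, -6.48],
    [1, 0, 0, 0, 0, 0, 0],
    [1, 0, 0, 0, 0, 0, 0],
  ],
)

```text
clock: 4.4
eef_pos: [0.4421, 0.1345, 0.1956]
tool_rot: [0.709, 0.706, 0.0, -0.001]
ft_force: [-0.5, -0.0, -0.3]
grip_width: 0.085
grasp_force: 0.0
```

```bash
python3 -c "
from h import *
turn(90);to(.449,.302,.10)"
```

```text
t 4.4 tcp [0.4421 0.1345 0.1956] yaw 89.77 tilt 0.07 grip 0.085 0.0 F [-0.5 -0.  -0.3]
turn [-0.04 -0.06 -0.23] 1 rows of [-0.04 -0.06 -0.23]
t 4.4 tcp [0.4421 0.1345 0.1956] yaw 89.77 tilt 0.07 grip 0.085 0.0 F [-0.5 -0.  -0.3]
tool shift mm [167.5   6.3  95.8]
```

Call:
move_arm(
  deltas=[
    [1, 33.5, 1.3, 19, 0, 0, 0],
    [1, 33.5, 1.3, 19, 0, 0, 0],
    [1, 33.5, 1.3, 19, 0, 0, 0],
    [1, 33.5, 1.3, 19, 0, 0, 0],
    [1, 33.5, 1.1, 19, 0, 0, -0.2],
    [1, 0, 0, 0, 0, 0, 0],
    [1, 0, 0, 0, 0, 0, 0],
  ],
)

```text
clock: 4.98
eef_pos: [0.4474, 0.3031, 0.0987]
tool_rot: [0.706, 0.708, -0.002, -0.001]
ft_force: [0.0, -0.2, 0.3]
grip_width: 0.0854
grasp_force: 0.0
```

```bash
cat >> h.py <<'E'
def moulds(b=0.,y0=.16):
    for c,roi in(("top",[175,190,115,80]),("scene",[325,140,75,60])):
        for p,a,r in blobs(snap(c),*CREAM,roi,60):
            print(c,p.round(1),a,fit(c,lambda k,x,y:m_cheese(k,x,y,b),p,b+.05).round(4))
E
python3 -c "
from h import *
moulds();to(.449,.302,.024)"
```

```text
top [211.5 235. ] 4084 [0.5007 0.4036]
top [235.8 207.7] 259 [0.5813 0.3413]
scene [370.2 150.7] 130 [0.4625 0.4352]
scene [340.  169.7] 123 [0.4475 0.301 ]
scene [381.7 180.6] 143 [0.5751 0.3548]
t 5.08 tcp [0.4485 0.3019 0.1006] yaw 90.08 tilt 0.07 grip 0.0856 0.0 F [0.7 0.4 0.1]
tool shift mm [ 0.1  0.6 76.6]
```

Nothing has moved, so I descend onto mould C and grip it.

Call:
move_arm(
  deltas=[
    [1, 0, 0, 19, 0, 0, 0],
    [1, 0, 0, 19, 0, 0, 0],
    [1, 0, 0, 19, 0, 0, 0],
    [1, 0, 0, 19, 0, 0, 0],
    [1, 0, 0, 0, 0, 0, 0],
    [0.3, 0, 0, 0, 0, 0, 0],
    [0.3, 0, 0, 0, 0, 0, 0],
    [0.3, 0, 0, 0, 0, 0, 0],
    [0.3, 0, 0, 0, 0, 0, 0],
    [0.3, 0, 0, 0, 0, 0, 0],
  ],
)

```text
clock: 5.92
eef_pos: [0.45, 0.3031, 0.0268]
tool_rot: [0.706, 0.708, 0.002, 0.0]
ft_force: [0.7, -1.9, 6.5]
grip_width: 0.0626
grasp_force: 66.6
```

Call:
move_arm(
  deltas=[
    [0.3, 0, 0, 0, 0, 0, 0],
    [0.3, 0, 0, 0, 0, 0, 0],
    [0.3, 0, 0, -10, 0, 0, 0],
    [0.3, 0, 0, -20, 0, 0, 0],
    [0.3, 0, 0, -20, 0, 0, 0],
    [0.3, 0, 0, -20, 0, 0, 0],
    [0.3, 0, 0, 0, 0, 0, 0],
  ],
)

```text
clock: 6.5
eef_pos: [0.4507, 0.3043, 0.0992]
tool_rot: [0.706, 0.708, 0.004, -0.0]
ft_force: [0.9, 0.4, -2.7]
grip_width: 0.0624
grasp_force: 66.3
```

```bash
python3 -c "
from h import *
to(.4595,-.1098,.10)"
```

```text
t 6.5 tcp [0.4507 0.3043 0.0992] yaw 90.19 tilt 0.44 grip 0.0624 66.3 F [ 0.9  0.4 -2.7]
tool shift mm [-414.1    7.5   -3. ]
```

Call:
move_arm(
  deltas=[
    [0.3, -30, 0.7, 0, 0, 0, 0],
    [0.3, -38, 0.7, 0, 0, 0, 0],
    [0.3, -38, 0.7, 0, 0, 0, 0],
    [0.3, -38, 0.7, 0, 0, 0, 0],
    [0.3, -38, 0.7, 0, 0, 0, 0],
    [0.3, -38, 0.7, 0, 0, 0, 0],
    [0.3, -38, 0.7, 0, 0, 0, 0],
    [0.3, -38, 0.7, 0, 0, 0, 0],
    [0.3, -38, 0.7, 0, 0, 0, 0],
    [0.3, -38, 0.7, 0, 0, 0, 0],
  ],
)

```text
clock: 7.33
eef_pos: [0.4557, -0.0709, 0.0937]
tool_rot: [0.706, 0.708, -0.0, -0.001]
ft_force: [1.1, -0.7, -1.8]
grip_width: 0.0626
grasp_force: 66.2
```

Call:
move_arm(
  deltas=[
    [0.3, -28, 0.5, 0, 0, 0, 0],
    [0.3, -14, 0, 0, 0, 0, 0],
    [0.3, 0, 0, 20, 0, 0, 0],
    [0.3, 0, 0, 20, 0, 0, 0],
    [0.3, 0, 0, 10, 0, 0, 0],
    [0.3, 0, 0, 0, 0, 0, 0],
    [0.3, 0, 0, 0, 0, 0, 0],
  ],
)

```text
clock: 7.92
eef_pos: [0.4561, -0.111, 0.0433]
tool_rot: [0.706, 0.708, -0.001, -0.002]
ft_force: [-0.4, -0.4, -2.2]
grip_width: 0.0633
grasp_force: 66.3
```

```bash
python3 -c "
from h import *
to(.4595,-.1098,.030)"
```

```text
t 7.92 tcp [ 0.4561 -0.111   0.0433] yaw 90.18 tilt 0.22 grip 0.0633 66.3 F [-0.4 -0.4 -2.2]
tool shift mm [ 1.2  3.4 13.3]
```

Call:
move_arm(
  deltas=[
    [0.3, 0, 2.5, 7, 0, 0, 0],
    [0.3, 0, 0, 6, 0, 0, 0],
    [0.3, 0, 0, 0, 0, 0, 0],
    [0.3, 0, 0, 1, 0, 0, 0],
    [0.3, 0, 0, 0, 0, 0, 0],
    [0.3, 0, 0, 0, 0, 0, 0],
  ],
)

```text
clock: 8.42
eef_pos: [0.4603, -0.1113, 0.0308]
tool_rot: [0.706, 0.708, 0.0, -0.0]
ft_force: [-0.1, -0.4, 3.5]
grip_width: 0.0626
grasp_force: 66.5
```

Call:
move_arm(
  deltas=[
    [0.85, 0, 0, 0, 0, 0, 0],
    [1, 0, 0, 0, 0, 0, 0],
    [1, 0, 0, 0, 0, 0, 0],
    [1, 0, 0, 0, 0, 0, 0],
    [1, 0, 0, -15, 0, 0, 0],
    [1, 0, 0, -30, 0, 0, 0],
    [1, 0, 0, -35, 0, 0, 0],
    [1, 38, 0, 0, 0, 0, 0],
    [1, 38, 0, 0, 0, 0, 0],
    [1, 38, 0, 0, 0, 0, 0],
  ],
)

```text
clock: 9.25
eef_pos: [0.4599, 0.0032, 0.1112]
tool_rot: [0.707, 0.707, 0.001, 0.0]
ft_force: [1.1, 0.2, -0.8]
grip_width: 0.0854
grasp_force: 0.0
```

Call:
move_arm(
  deltas=[
    [1, 38, 0, 0, 0, 0, 0],
    [1, 38, 0, 0, 0, 0, 0],
    [1, 38, 0, 0, 0, 0, 0],
    [1, 38, 0, 0, 0, 0, 0],
    [1, 38, 0, 0, 0, 0, 0],
    [1, 38, 0, 0, 0, 0, 0],
    [1, 38, 0, 0, 0, 0, 0],
    [1, 38, 0, 0, 0, 0, 0],
    [1, 0, 0, 0, 0, 0, 0],
    [1, 0, 0, 0, 0, 0, 0],
  ],
)

```text
clock: 10.08
eef_pos: [0.4579, 0.3085, 0.11]
tool_rot: [0.705, 0.71, -0.0, -0.001]
ft_force: [-0.6, 0.3, 1.0]
grip_width: 0.0852
grasp_force: 0.0
```

```bash
python3 -c "
from h import *
moulds();to(.461,.434,.10)
im=snap('top')
for p,a,r in blobs(im,*CREAM,[375,235,60,50],60): print(p,a,r)
snap('scene')
im=snap('scene')
for p,a,r in blobs(im,*CREAM,[200,190,150,100],40): print(p,a,fit('scene',lambda k,x,y:m_cheese(k,x,y,.004),p,.054).round(4))"
```

```text
top [210.9 233.8] 4306 [0.5042 0.4054]
top [235.8 206.5] 224 [0.5848 0.3417]
scene [371.9 150.9] 99 [0.467  0.4383]
scene [381.8 180.5] 141 [0.5753 0.3553]
t 10.18 tcp [0.4578 0.3059 0.11  ] yaw 90.2 tilt 0.12 grip 0.0852 0.0 F [-0.5 -0.   0.2]
tool shift mm [128.1   3.7   9.9]
[391.94087404 264.8277635 ] 1167 [375, 244, 46, 38]
[342.38125 262.4875 ] 160 [0.6878 0.0436]
```

Call:
move_arm(
  deltas=[
    [1, 32, 1, 2, 0, 0, 0],
    [1, 32, 1, 2, 0, 0, 0],
    [1, 32, 1, 3, 0, 0, 0],
    [1, 32, 0.5, 3, 0, 0, 0],
    [1, 0, 0, 0, 0, 0, 0],
    [1, 0, 0, 0, 0, 0, 0],
  ],
)

```text
clock: 10.83
eef_pos: [0.4615, 0.4348, 0.1]
tool_rot: [0.706, 0.708, -0.0, -0.001]
ft_force: [-0.1, -0.4, 0.0]
grip_width: 0.0853
grasp_force: 0.0
```

```bash
python3 -c "
from h import *
moulds();to(.461,.434,.025)"
```

```text
top [180.4 207.2] 201 [0.5784 0.4988]
top [232.8 209.1] 383 [0.5768 0.3494]
top [186.  255.2] 739 [0.4422 0.4694]
top [203.9 245.1] 185 [0.4718 0.4222]
scene [369.9 150.7] 133 [0.4618 0.4345]
scene [383.  180.8] 124 [0.5787 0.3568]
t 10.93 tcp [0.4616 0.4331 0.1004] yaw 90.11 tilt 0.09 grip 0.0855 0.0 F [1.3 0.2 1. ]
tool shift mm [ 0.9 -0.5 75.4]
```

Call:
move_arm(
  deltas=[
    [1, 0, 0, 19, 0, 0, 0],
    [1, 0, 0, 19, 0, 0, 0],
    [1, 0, 0, 19, 0, 0, 0],
    [1, 0, 0, 18, 0, 0, 0],
    [1, 0, 0, 0, 0, 0, 0],
    [0.3, 0, 0, 0, 0, 0, 0],
    [0.3, 0, 0, 0, 0, 0, 0],
    [0.3, 0, 0, 0, 0, 0, 0],
    [0.3, 0, 0, 0, 0, 0, 0],
    [0.3, 0, 0, 0, 0, 0, 0],
  ],
)

```text
clock: 11.77
eef_pos: [0.4625, 0.4351, 0.0275]
tool_rot: [0.706, 0.708, 0.001, -0.0]
ft_force: [-0.2, -1.9, 5.1]
grip_width: 0.0629
grasp_force: 66.5
```

Call:
move_arm(
  deltas=[
    [0.3, 0, 0, 0, 0, 0, 0],
    [0.3, 0, 0, -10, 0, 0, 0],
    [0.3, 0, 0, -20, 0, 0, 0],
    [0.3, 0, 0, -20, 0, 0, 0],
    [0.3, 0, 0, -30, 0, 0, 0],
    [0.3, -38, 0, 0, 0, 0, 0],
    [0.3, -38, 0, 0, 0, 0, 0],
    [0.3, -38, 0, 0, 0, 0, 0],
    [0.3, -38, 0, 0, 0, 0, 0],
    [0.3, -38, 0, 0, 0, 0, 0],
  ],
)

```text
clock: 12.6
eef_pos: [0.4613, 0.2432, 0.1056]
tool_rot: [0.706, 0.709, -0.0, -0.001]
ft_force: [-0.3, -0.7, -2.1]
grip_width: 0.0632
grasp_force: 66.3
```

Call:
move_arm(
  deltas=[
    [0.3, -38, -1, 0, 0, 0, 0],
    [0.3, -38, -1, 0, 0, 0, 0],
    [0.3, -38, -1, 0, 0, 0, 0],
    [0.3, -38, -1, 0, 0, 0, 0],
    [0.3, -38, -1, 0, 0, 0, 0],
    [0.3, -38, -1, 0, 0, 0, 0],
    [0.3, 0, 0, 0, 0, 0, 0],
    [0.3, 0, 0, 0, 0, 0, 0],
  ],
)

```text
clock: 13.27
eef_pos: [0.4565, 0.0148, 0.1055]
tool_rot: [0.708, 0.707, 0.0, -0.001]
ft_force: [-1.3, 1.1, -2.7]
grip_width: 0.0628
grasp_force: 66.2
```

```bash
python3 -c "
from h import *
to(.455,0,.030)"
```

```text
t 13.27 tcp [0.4565 0.0148 0.1055] yaw 89.92 tilt 0.1 grip 0.0628 66.2 F [-1.3  1.1 -2.7]
tool shift mm [-14.9  -1.4  75.5]
```

Call:
move_arm(
  deltas=[
    [0.3, -15, -1.5, 20, 0, 0, 0],
    [0.3, 0, 0, 20, 0, 0, 0],
    [0.3, 0, 0, 20, 0, 0, 0],
    [0.3, 0, 0, 10, 0, 0, 0],
    [0.3, 0, 0, 5, 0, 0, 0],
    [0.3, 0, 0, 1, 0, 0, 0],
    [0.3, 0, 0, 0, 0, 0, 0],
    [0.3, 0, 0, 0, 0, 0, 0],
  ],
)

```text
clock: 13.93
eef_pos: [0.4537, 0.003, 0.0313]
tool_rot: [0.705, 0.709, -0.001, -0.002]
ft_force: [-10.2, -1.1, 19.4]
grip_width: 0.0631
grasp_force: 68.6
```

Call:
move_arm(
  deltas=[
    [0.3, 0, 0, -1, 0, 0, 0],
    [0.85, 0, 0, 0, 0, 0, 0],
    [1, 0, 0, 0, 0, 0, 0],
    [1, 0, 0, 0, 0, 0, 0],
    [1, 0, 0, 0, 0, 0, 0],
    [1, 0, 0, -15, 0, 0, 0],
    [1, 0, 0, -30, 0, 0, 0],
    [1, 0, 0, -35, 0, 0, 0],
    [1, 40, 0, 0, 0, 0, 0],
    [1, 40, 0, 0, 0, 0, 0],
  ],
)

```text
clock: 14.77
eef_pos: [0.4577, 0.0812, 0.1128]
tool_rot: [0.708, 0.706, 0.003, 0.001]
ft_force: [1.3, 0.1, -1.0]
grip_width: 0.0856
grasp_force: 0.0
```

Call:
move_arm(
  deltas=[
    [1, 40, 4, 0, 0, 0, 0],
    [1, 40, 4, 0, 0, 0, 0],
    [1, 40, 4, 0, 0, 0, 0],
    [1, 37, 15, 0, 0, 0, 0],
    [1, 37, 15, 0, 0, 0, 0],
    [1, 37, 15, 0, 0, 0, 0],
    [1, 0, 0, 0, 0, 0, 0],
    [1, 0, 0, 0, 0, 0, 0],
  ],
)

```text
clock: 15.43
eef_pos: [0.5114, 0.3149, 0.1091]
tool_rot: [0.705, 0.709, -0.0, -0.001]
ft_force: [-1.7, -1.1, -0.4]
grip_width: 0.0852
grasp_force: 0.0
```

```bash
python3 -c "
from h import *
moulds();to(.5755,.353,.10)
for c,r in(('top',[298,230,117,50]),('scene',[215,175,100,90])):
  im=snap(c,c[0]+'1.png')
  for p,a,r in blobs(im,(18,60,150),(35,130,255),r,60): print(c,p,a,fit(c,lambda k,x,y:m_cheese(k,x,y,.004),p,.054).round(4))"
```

```text
top [219.1 231.1] 5119 [0.5124 0.3832]
scene [381.8 180.6] 140 [0.5752 0.3551]
t 15.53 tcp [0.5106 0.3122 0.1096] yaw 90.2 tilt 0.16 grip 0.0848 0.0 F [-0.  -0.5  1. ]
tool shift mm [40.6 65.1  9.4]
top [353.84592145 254.91238671] 331 [0.4553 0.0045]
top [395.50867052 254.51734104] 346 [ 0.4596 -0.1105]
scene [273.08187135 223.80701754] 171 [0.4544 0.0044]
scene [244.08791209 245.69230769] 91 [ 0.4519 -0.1026]
```

Call:
move_arm(
  deltas=[
    [1, 14, 22, 3, 0, 0, 0],
    [1, 14, 22, 3, 0, 0, 0],
    [1, 13, 21, 3, 0, 0, 0],
    [1, 0, 0, 0, 0, 0, 0],
    [1, 0, 0, 0, 0, 0, 0],
    [1, 0, 0, 0, 0, 0, 0],
  ],
)

```text
clock: 16.13
eef_pos: [0.5756, 0.3525, 0.1014]
tool_rot: [0.706, 0.708, -0.001, -0.001]
ft_force: [-0.3, -0.2, 0.8]
grip_width: 0.0852
grasp_force: 0.0
```

```bash
python3 -c "
from h import *
moulds();to(.5755,.352,.0255)"
```

```text
top [219.3 230.7] 5460 [0.5135 0.3825]
scene [381.6 180.6] 141 [0.5748 0.3548]
t 16.23 tcp [0.5755 0.3529 0.102 ] yaw 90.14 tilt 0.09 grip 0.0852 0.0 F [-0.8  0.3 -0.1]
tool shift mm [-1.   0.1 76.5]
```

Call:
move_arm(
  deltas=[
    [1, 0, 0, 19, 0, 0, 0],
    [1, 0, 0, 19, 0, 0, 0],
    [1, 0, 0, 19, 0, 0, 0],
    [1, 0, 0, 19, 0, 0, 0],
    [1, 0, 0, 0, 0, 0, 0],
    [0.3, 0, 0, 0, 0, 0, 0],
    [0.3, 0, 0, 0, 0, 0, 0],
    [0.3, 0, 0, 0, 0, 0, 0],
    [0.3, 0, 0, 0, 0, 0, 0],
    [0.3, 0, 0, 0, 0, 0, 0],
  ],
)

```text
clock: 17.07
eef_pos: [0.5772, 0.3547, 0.0276]
tool_rot: [0.706, 0.708, 0.002, -0.0]
ft_force: [0.1, 0.0, 4.1]
grip_width: 0.0627
grasp_force: 66.9
```

Call:
move_arm(
  deltas=[
    [0.3, 0, 0, 0, 0, 0, 0],
    [0.3, 0, 0, -10, 0, 0, 0],
    [0.3, 0, 0, -20, 0, 0, 0],
    [0.3, 0, 0, -20, 0, 0, 0],
    [0.3, 0, 0, -30, 0, 0, 0],
    [0.3, 0, -31, 0, 0, 0, 0],
    [0.3, 0, -31, 0, 0, 0, 0],
    [0.3, 0, -31, 0, 0, 0, 0],
    [0.3, 0, -31, 0, 0, 0, 0],
    [0.3, -38, 0, 0, 0, 0, 0],
  ],
)

```text
clock: 17.9
eef_pos: [0.4461, 0.3212, 0.1056]
tool_rot: [0.702, 0.712, -0.0, -0.003]
ft_force: [1.7, -0.8, -2.6]
grip_width: 0.0621
grasp_force: 66.5
```

Call:
move_arm(
  deltas=[
    [0.3, -38, 0, 0, 0, 0, 0],
    [0.3, -38, 0, 0, 0, 0, 0],
    [0.3, -38, 0, 0, 0, 0, 0],
    [0.3, -38, 0, 0, 0, 0, 0],
    [0.3, -35, 0, 0, 0, 0, 0],
    [0.3, -12, 0, 0, 0, 0, 0],
    [0.3, 0, 0, 0, 0, 0, 0],
    [0.3, 0, 0, 0, 0, 0, 0],
  ],
)

```text
clock: 18.57
eef_pos: [0.4531, 0.1163, 0.1056]
tool_rot: [0.707, 0.708, 0.0, -0.001]
ft_force: [-0.6, 0.1, -1.5]
grip_width: 0.0625
grasp_force: 66.5
```

```bash
python3 -c "
from h import *
to(.4505,.113,.030)"
```

```text
t 18.57 tcp [0.4531 0.1163 0.1056] yaw 90.09 tilt 0.11 grip 0.0625 66.5 F [-0.6  0.1 -1.5]
tool shift mm [-3.5 -2.6 75.6]
```

Call:
move_arm(
  deltas=[
    [0.3, -3, -2.5, 20, 0, 0, 0],
    [0.3, 0, 0, 20, 0, 0, 0],
    [0.3, 0, 0, 20, 0, 0, 0],
    [0.3, 0, 0, 10, 0, 0, 0],
    [0.3, 0, 0, 4, 0, 0, 0],
    [0.3, 0, 0, 0, 0, 0, 0],
    [0.3, 0, 0, 0, 0, 0, 0],
  ],
)

```text
clock: 19.15
eef_pos: [0.4509, 0.1153, 0.0317]
tool_rot: [0.705, 0.709, 0.001, -0.001]
ft_force: [0.5, 0.5, -2.3]
grip_width: 0.0622
grasp_force: 66.5
```

Call:
move_arm(
  deltas=[
    [0.85, 0, 0, 0, 0, 0, 0],
    [1, 0, 0, 0, 0, 0, 0],
    [1, 0, 0, 0, 0, 0, 0],
    [1, 0, 0, 0, 0, 0, 0],
    [1, 0, 0, -15, 0, 0, 0],
    [1, 0, 0, -30, 0, 0, 0],
    [1, 0, 0, -40, 0, 0, 0],
    [1, 0, 0, -40, 0, 0, 0],
    [1, 0, 0, -40, 0, 0, 0],
    [1, 0, 0, -40, 0, 0, 0],
  ],
)

```text
clock: 19.98
eef_pos: [0.4502, 0.1133, 0.2384]
tool_rot: [0.706, 0.708, 0.0, -0.001]
ft_force: [1.4, 0.2, -0.2]
grip_width: 0.0855
grasp_force: 0.0
```

Call:
move_arm(
  deltas=[
    [1, 0, 0, -40, 0, 0, 0],
    [1, 0, 0, -40, 0, 0, 0],
    [1, 0, 0, -20, 0, 0, 0],
    [0.6, 0, 0, 0, 0, 0, 0],
    [0.6, 0, 0, 0, 0, 0, 0],
  ],
)

```text
clock: 20.4
eef_pos: [0.4514, 0.1135, 0.3377]
tool_rot: [0.706, 0.708, 0.002, 0.0]
ft_force: [0.0, -0.5, -0.1]
grip_width: 0.0637
grasp_force: 0.0
```

```bash
python3 -c "
from h import *
for c,r in(('top',[298,230,117,50]),('scene',[215,175,120,90])):
  im=snap(c,c[0]+'2.png')
  for p,a,r in blobs(im,(18,60,150),(35,130,255),r,60): print(c,p,a,fit(c,lambda k,x,y:m_cheese(k,x,y,.004),p,.054).round(4))
  for p,a,b in blobs(im,(105,60,25),(130,255,255),[270,150,150,95]): print(c,'blue',p.round(1),a,b,fit(c,lambda k,x,y:m_cyl(k,x,y,.251,.301,.012),p,.276).round(4))
to(.625,.1325,.34)"
```

```text
top [339.1271443  253.22199798] 991 [0.4589 0.0452]
top [358.13559322 253.50282486] 177 [ 0.4595 -0.0073]
top [395.43181818 254.52556818] 352 [ 0.4595 -0.1103]
top blue [399.7 164.3] 131 [394, 158, 13, 14] [ 0.6455 -0.0908]
top blue [353.6 166.8] 114 [349, 161, 11, 13] [0.636  0.0198]
scene [298.6300578  202.58381503] 173 [0.4514 0.1111]
scene [273.325 224.4  ] 200 [0.4565 0.0034]
scene [243.55621302 247.9408284 ] 169 [ 0.4567 -0.1084]
scene blue [350.3 175.9] 90 [347, 169, 8, 17] [0.6224 0.1374]
scene blue [322.4 202.3] 94 [318, 195, 9, 18] [0.6309 0.0274]
scene blue [291.4 231. ] 113 [287, 224, 10, 18] [ 0.638  -0.0816]
t 20.5 tcp [0.4502 0.1132 0.335 ] yaw 90.18 tilt 0.18 grip 0.0514 0.0 F [-0.5  0.1 -0. ]
tool shift mm [ 18.7 174.9  -5.5]
```

View pics/s2.png

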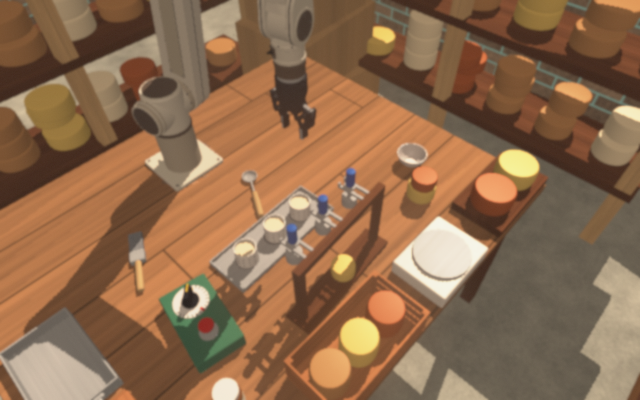

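The scene view shows all three moulds in the tray at (245,251), (273,228) and (299,206), with the weights still on their hooks. Next I go to weight 1.

Call:
move_arm(
  deltas=[
    [0.6, 4, 35, 0, 0, 0, 0],
    [0.6, 4, 35, 0, 0, 0, 0],
    [0.6, 4, 35, 0, 0, 0, 0],
    [0.6, 4, 35, 0, 0, 0, 0],
    [0.6, 3, 35, 0, 0, 0, 0],
    [0.6, 0, 0, 0, 0, 0, 0],
    [0.6, 0, 0, 0, 0, 0, 0],
    [0.6, 0, 0, 0, 0, 0, 0],
  ],
)

```text
clock: 21.17
eef_pos: [0.625, 0.1328, 0.3333]
tool_rot: [0.706, 0.708, -0.002, -0.002]
ft_force: [-0.2, 0.2, -0.7]
grip_width: 0.0512
grasp_force: 0.0
```

```bash
python3 -c "
from h import *
to(.6253,.1322,.269)
im=np.vstack([cv2.resize(snap('scene')[60:210,270:440],None,fx=3,fy=3)[:300],cv2.resize(snap('top')[110:220,260:430],None,fx=3,fy=3)[:300]]);cv2.imwrite('pics/c3.png',im)"
```

```text
t 21.17 tcp [0.625  0.1328 0.3333] yaw 90.18 tilt 0.36 grip 0.0512 0.0 F [-0.2  0.2 -0.7]
tool shift mm [-0.6  0.7 64.3]
```

View pics/c3.png

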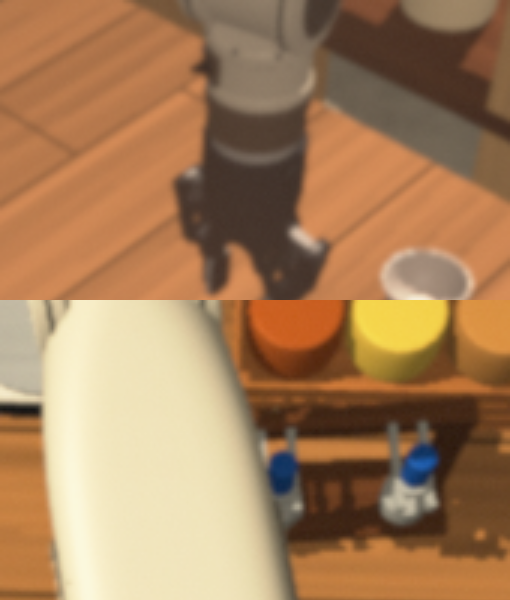

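The crop shows the gripper above weight 1, with the arm hiding that weight from the top view. I descend, close and lift.

Call:
move_arm(
  deltas=[
    [0.6, 0, 0, 16, 0, 0, 0],
    [0.6, 0, 0, 16, 0, 0, 0],
    [0.6, 0, 0, 16, 0, 0, 0],
    [0.6, 0, 0, 16, 0, 0, 0],
    [0.6, 0, 0, 0, 0, 0, 0],
    [0.6, 0, 0, 0, 0, 0, 0],
  ],
)

```text
clock: 21.77
eef_pos: [0.6241, 0.1328, 0.2733]
tool_rot: [0.706, 0.708, -0.0, -0.001]
ft_force: [-0.4, 0.6, -0.1]
grip_width: 0.0511
grasp_force: 0.0
```

Call:
move_arm(
  deltas=[
    [0.1, 0, 0, 0, 0, 0, 0],
    [0.1, 0, 0, 0, 0, 0, 0],
    [0.1, 0, 0, 0, 0, 0, 0],
    [0.1, 0, 0, 0, 0, 0, 0],
    [0.1, 0, 0, 0, 0, 0, 0],
    [0.1, 0, 0, 0, 0, 0, 0],
  ],
)

```text
clock: 22.27
eef_pos: [0.6261, 0.1332, 0.2746]
tool_rot: [0.706, 0.708, 0.002, 0.0]
ft_force: [-1.8, -0.3, 6.9]
grip_width: 0.0224
grasp_force: 58.5
```

Call:
move_arm(
  deltas=[
    [0.1, 0, 0, -8, 0, 0, 0],
    [0.1, 0, 0, -8, 0, 0, 0],
    [0.1, 0, 0, 0, 0, 0, 0],
    [0.1, 0, 0, 0, 0, 0, 0],
    [0.1, 0, 0, 0, 0, 0, 0],
  ],
)

```text
clock: 22.68
eef_pos: [0.6256, 0.133, 0.2875]
tool_rot: [0.706, 0.708, -0.0, -0.001]
ft_force: [-0.9, 0.3, -2.9]
grip_width: 0.0221
grasp_force: 59.2
```

```bash
python3 -c "
from h import *
o,X=st();print(np.round(o['joint_vel'],3))
im=snap('scene');cv2.imwrite('pics/c4.png',cv2.resize(im[130:260,260:400],None,fx=4,fy=4))"
```

```text
t 22.68 tcp [0.6256 0.133  0.2875] yaw 90.19 tilt 0.12 grip 0.0221 59.2 F [-0.9  0.3 -2.9]
[ 0.     0.001 -0.01  -0.001  0.     0.   ]
```

View pics/c4.png

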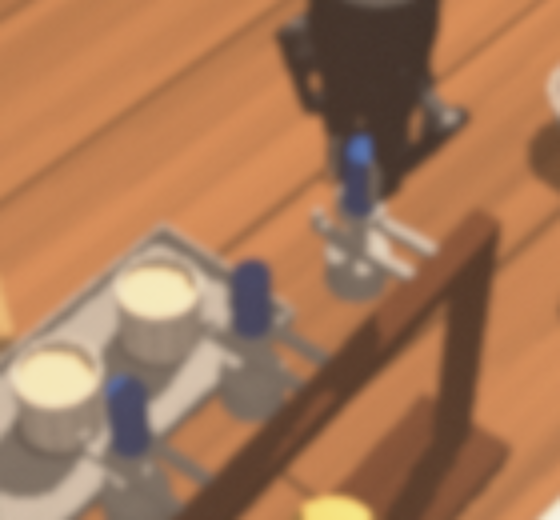

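The weight is lifted clear of its hook at crop (360,180), upright in the gripper. I draw it out along the rack's -x.

Call:
move_arm(
  deltas=[
    [0.1, -1, -12, 0, 0, 0, 0],
    [0.1, -1.7, -20, 0, 0, 0, 0],
    [0.1, -1.7, -20, 0, 0, 0, 0],
    [0.1, -1.7, -20, 0, 0, 0, 0],
    [0.1, -1, -12, 0, 0, 0, 0],
    [0.1, -4, -30, 0, 0, 0, 0],
    [0.1, -5, -30, 0, 0, 0, 0],
    [0.1, -4, -30, 0, 0, 0, 0],
    [0.1, 0, 0, 10, 0, 0, 0],
    [0.1, 0, 0, 0, 0, 0, 0],
  ],
)

```text
clock: 23.57
eef_pos: [0.4494, 0.1119, 0.2773]
tool_rot: [0.706, 0.708, -0.001, -0.001]
ft_force: [-0.1, 0.4, -4.0]
grip_width: 0.0226
grasp_force: 60.2
```

```bash
python3 -c "
from h import *
to(.451,.112,.19)"
```

```text
t 23.57 tcp [0.4494 0.1119 0.2773] yaw 90.2 tilt 0.17 grip 0.0226 60.2 F [-0.1  0.4 -4. ]
tool shift mm [ 0.   1.9 87.3]
```

Call:
move_arm(
  deltas=[
    [0.1, 0, 1, 20, 0, 0, 0],
    [0.1, 0, 0, 30, 0, 0, 0],
    [0.1, 0, 0, 25, 0, 0, 0],
    [0.1, 0, 0, 12, 0, 0, 0],
    [0.1, 0, 0, 0, 0, 0, 0],
    [0.1, 0, 0, 0, 0, 0, 0],
  ],
)

```text
clock: 24.07
eef_pos: [0.4527, 0.1124, 0.1908]
tool_rot: [0.706, 0.708, -0.001, -0.001]
ft_force: [-0.7, -0.5, -2.9]
grip_width: 0.0222
grasp_force: 60.2
```

```bash
python3 -c "
from h import *
to(.451,.112,.149)
im=snap('scene','s3.png');t=snap('top','t3.png')
a=cv2.resize(im[130:260,220:340],None,fx=4,fy=4);b=cv2.resize(t[220:290,285:355],(400,520)[:1]*2)
f=np.zeros((520,800,3),np.uint8);f[:a.shape[0],:400]=a[:520,80:480];f[:400,400:800]=b;cv2.imwrite('pics/c5.png',f)
for c,i in(('scene',im),('top',t)):
  for p,q,r in blobs(i,(18,60,150),(35,130,255),[220,180,180,90],30): print(c,p.round(1),q,r)
  print(c,'foot circle pred',circ(c,.451,.112,.095,.021).mean(0).round(1),'mould',proj(c,[.451,.112,.062]).round(1))"
```

```text
t 24.07 tcp [0.4527 0.1124 0.1908] yaw 90.18 tilt 0.15 grip 0.0222 60.2 F [-0.7 -0.5 -2.9]
tool shift mm [-0.4 -1.6 41.8]
scene [298.1 202.7] 119 [290, 198, 19, 11]
scene [271.1 222.3] 115 [264, 218, 16, 11]
scene [242.7 248.8] 181 [235, 242, 17, 15]
scene [341.7 262. ] 180 [334, 255, 18, 15]
scene foot circle pred [298.2 194. ] mould [298.7 201.2]
top [315.  228.2] 3371 [277, 180, 75, 90]
top [355.8 254.3] 278 [347, 245, 18, 21]
top [393.1 254.3] 257 [385, 244, 15, 22]
top foot circle pred [314.5 253.4] mould [314.8 255. ]
```

View pics/c5.png

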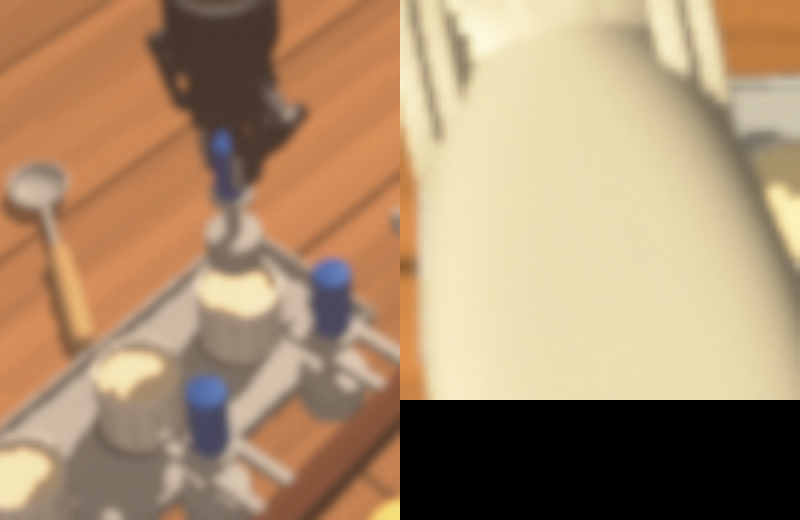

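The crop shows the weight's disc at (235,250) centred over its mould at (238,290). I lower it gently.

Call:
move_arm(
  deltas=[
    [0.1, 0, -1, 15, 0, 0, 0],
    [0.1, 0, 0, 15, 0, 0, 0],
    [0.1, 0, 0, 6, 0, 0, 0],
    [0.1, 0, 0, 2, 0, 0, 0],
    [0.1, 0, 0, 0, 0, 0, 0],
    [0.1, 0, 0, 0, 0, 0, 0],
  ],
)

```text
clock: 24.67
eef_pos: [0.4524, 0.1127, 0.1544]
tool_rot: [0.706, 0.708, 0.001, -0.0]
ft_force: [0.0, 0.7, -3.5]
grip_width: 0.0226
grasp_force: 60.2
```

Call:
move_arm(
  deltas=[
    [0.1, 0, 0, 2, 0, 0, 0],
    [0.1, 0, 0, 0, 0, 0, 0],
    [0.1, 0, 0, 0, 0, 0, 0],
  ],
)

```text
clock: 24.92
eef_pos: [0.4518, 0.1125, 0.1517]
tool_rot: [0.706, 0.708, 0.0, -0.0]
ft_force: [-0.0, 0.5, -3.6]
grip_width: 0.0222
grasp_force: 60.2
```

Call:
move_arm(
  deltas=[
    [0.1, 0, 0, 2, 0, 0, 0],
    [0.1, 0, 0, 0, 0, 0, 0],
    [0.1, 0, 0, 0, 0, 0, 0],
  ],
)

```text
clock: 25.17
eef_pos: [0.4514, 0.1124, 0.1492]
tool_rot: [0.706, 0.708, -0.0, -0.001]
ft_force: [0.5, 0.9, -2.9]
grip_width: 0.0227
grasp_force: 60.2
```

Call:
move_arm(
  deltas=[
    [0.1, 0, 0, 1, 0, 0, 0],
    [0.1, 0, 0, 0, 0, 0, 0],
    [0.1, 0, 0, 0, 0, 0, 0],
  ],
)

```text
clock: 25.42
eef_pos: [0.4515, 0.1125, 0.1483]
tool_rot: [0.706, 0.708, -0.0, -0.001]
ft_force: [0.2, 0.0, -2.7]
grip_width: 0.0221
grasp_force: 60.2
```

Call:
move_arm(
  deltas=[
    [0.1, 0, 0, 1, 0, 0, 0],
    [0.1, 0, 0, 0, 0, 0, 0],
    [0.1, 0, 0, 1, 0, 0, 0],
    [0.1, 0, 0, 0, 0, 0, 0],
    [0.1, 0, 0, 0, 0, 0, 0],
  ],
)

```text
clock: 25.83
eef_pos: [0.4519, 0.1125, 0.1476]
tool_rot: [0.706, 0.708, 0.001, -0.0]
ft_force: [-2.8, -1.0, 4.6]
grip_width: 0.0221
grasp_force: 61.7
```

Call:
move_arm(
  deltas=[
    [0.3, 0, 0, 0, 0, 0, 0],
    [0.6, 0, 0, 0, 0, 0, 0],
    [0.6, 0, 0, 0, 0, 0, 0],
    [0.6, 0, 0, 0, 0, 0, 0],
    [0.6, 0, 0, -10, 0, 0, 0],
    [0.6, 0, 0, -25, 0, 0, 0],
    [0.6, 0, 0, -38, 0, 0, 0],
    [0.6, 0, 0, -38, 0, 0, 0],
    [0.6, 0, 0, -38, 0, 0, 0],
    [0.6, 0, 0, -38, 0, 0, 0],
  ],
)

```text
clock: 26.67
eef_pos: [0.4514, 0.1122, 0.3351]
tool_rot: [0.706, 0.708, 0.0, -0.001]
ft_force: [0.4, 0.3, -0.3]
grip_width: 0.0512
grasp_force: 0.0
```

Call:
move_arm(
  deltas=[
    [0.6, -18, 36, 0, 0, 0, 0],
    [0.6, -18, 37, 0, 0, 0, 0],
    [0.6, -18, 37, 0, 0, 0, 0],
    [0.6, -18, 37, 0, 0, 0, 0],
    [0.6, -18, 36, 0, 0, 0, 0],
    [0.6, 0, 0, 0, 0, 0, 0],
    [0.6, 0, 0, 0, 0, 0, 0],
    [0.6, 0, 0, 0, 0, 0, 0],
  ],
)

```text
clock: 27.33
eef_pos: [0.6348, 0.0228, 0.3318]
tool_rot: [0.706, 0.708, -0.001, -0.002]
ft_force: [-0.4, -0.2, 0.3]
grip_width: 0.0511
grasp_force: 0.0
```

```bash
cat >> h.py <<'E'
def tray():
    for c,r in(('top',[292,220,123,60]),('scene',[215,165,110,105])):
      im=snap(c,c[0]+'l.png')
      for p,a,b in blobs(im,(18,60,150),(35,130,255),r,40): print(c,'cheese',p.round(1),a,b,fit(c,lambda k,x,y:m_cheese(k,x,y,.004),p,.054).round(4))
      for p,a,b in blobs(im,(105,60,25),(130,255,255),[215,150,200,125]): print(c,'blue',p.round(1),a,b,'hung',fit(c,lambda k,x,y:m_cyl(k,x,y,.251,.301,.012),p,.276).round(4),'set',fit(c,lambda k,x,y:m_cyl(k,x,y,.124,.174,.012),p,.149).round(4))
E
python3 -c "
from h import *
tray();to(.6347,.022,.272)"
```

```text
top cheese [336.1 247.4] 274 [332, 220, 8, 60] [0.4749 0.054 ]
top cheese [402.7 249.3] 905 [392, 220, 20, 60] [ 0.4745 -0.1304]
top cheese [313. 260.] 132 [305, 248, 21, 19] [0.4383 0.1166]
top blue [315.1 249.6] 76 [311, 245, 9, 10] hung [0.4334 0.1054] set [0.4526 0.1091]
scene cheese [272.4 224.2] 174 [264, 218, 17, 14] [0.4538 0.0021]
scene cheese [244.3 249.4] 226 [235, 242, 21, 15] [ 0.4618 -0.1101]
scene blue [297.3 180.2] 66 [294, 174, 7, 15] hung [0.5364 0.0369] set [0.4478 0.1153]
scene blue [322.4 203. ] 113 [318, 195, 9, 18] hung [0.6324 0.0259] set [0.5586 0.1027]
scene blue [291.4 233.3] 99 [288, 226, 7, 17] hung [ 0.6426 -0.0861] set [ 0.5704 -0.0267]
t 27.43 tcp [0.6341 0.0235 0.3343] yaw 90.24 tilt 0.07 grip 0.0512 0.0 F [-0.8  0.2  0.2]
tool shift mm [-1.6  0.6 62.3]
```

Call:
move_arm(
  deltas=[
    [0.6, -1, 0.5, 16, 0, 0, 0],
    [0.6, 0, 0, 16, 0, 0, 0],
    [0.6, 0, 0, 16, 0, 0, 0],
    [0.6, 0, 0, 13, 0, 0, 0],
    [0.6, 0, 0, 0, 0, 0, 0],
    [0.1, 0, 0, 0, 0, 0, 0],
    [0.1, 0, 0, 0, 0, 0, 0],
    [0.1, 0, 0, 0, 0, 0, 0],
    [0.1, 0, 0, 0, 0, 0, 0],
    [0.1, 0, 0, 0, 0, 0, 0],
  ],
)

```text
clock: 28.27
eef_pos: [0.6356, 0.0224, 0.2748]
tool_rot: [0.706, 0.708, 0.001, 0.0]
ft_force: [-3.2, 2.1, 5.9]
grip_width: 0.0224
grasp_force: 59.1
```

Call:
move_arm(
  deltas=[
    [0.1, 0, 0, 0, 0, 0, 0],
    [0.1, 0, 0, 0, 0, 0, 0],
    [0.1, 0, 0, -8, 0, 0, 0],
    [0.1, 0, 0, -8, 0, 0, 0],
    [0.1, 0, 0, 0, 0, 0, 0],
    [0.1, 0, 0, 0, 0, 0, 0],
    [0.1, 0, 0, 0, 0, 0, 0],
  ],
)

```text
clock: 28.85
eef_pos: [0.6355, 0.0219, 0.2876]
tool_rot: [0.706, 0.708, -0.0, -0.001]
ft_force: [-0.5, -0.0, -3.5]
grip_width: 0.0227
grasp_force: 59.2
```

Call:
move_arm(
  deltas=[
    [0.1, -1, -12, 0, 0, 0, 0],
    [0.1, -1.7, -20, 0, 0, 0, 0],
    [0.1, -1.7, -20, 0, 0, 0, 0],
    [0.1, -1.7, -20, 0, 0, 0, 0],
    [0.1, -1, -12, 0, 0, 0, 0],
    [0.1, -3.5, -32, 0, 0, 0, 0],
    [0.1, -3.5, -32, 0, 0, 0, 0],
    [0.1, -3.5, -31, 0, 0, 0, 0],
    [0.1, 0, 0, 10, 0, 0, 0],
    [0.1, 0, 0, 20, 0, 0, 0],
  ],
)

```text
clock: 29.68
eef_pos: [0.4563, 0.0036, 0.2604]
tool_rot: [0.706, 0.708, 0.002, 0.001]
ft_force: [1.3, 0.1, -4.2]
grip_width: 0.0223
grasp_force: 60.5
```

Call:
move_arm(
  deltas=[
    [0.1, 0, 0, 30, 0, 0, 0],
    [0.1, 0, 0, 25, 0, 0, 0],
    [0.1, 0, 0, 12, 0, 0, 0],
    [0.1, 0, 0, 0, 0, 0, 0],
    [0.1, 0, 0, 0, 0, 0, 0],
  ],
)

```text
clock: 30.1
eef_pos: [0.4557, 0.0038, 0.1906]
tool_rot: [0.706, 0.708, -0.001, -0.001]
ft_force: [0.3, 0.0, -3.0]
grip_width: 0.0225
grasp_force: 60.2
```

```bash
python3 -c "
from h import *
tray();to(.455,.004,.150)"
```

```text
top cheese [375.8 251.4] 3159 [344, 220, 66, 60] [ 0.4668 -0.0562]
top cheese [313.8 259. ] 135 [305, 248, 21, 19] [0.441  0.1146]
top blue [399.7 164.3] 131 [394, 158, 13, 14] hung [ 0.6455 -0.0908] set [ 0.6897 -0.1103]
top blue [315.1 249.6] 76 [311, 245, 9, 10] hung [0.4334 0.1054] set [0.4526 0.1091]
scene cheese [272.6 224.8] 132 [264, 220, 17, 11] [0.4561 0.0009]
scene cheese [242.2 246.8] 117 [234, 242, 18, 11] [ 0.4509 -0.1086]
scene blue [297.3 180.1] 65 [294, 174, 7, 15] hung [0.5362 0.0372] set [0.4476 0.1155]
scene blue [266.2 188.2] 27 [264, 185, 5, 8] hung [ 0.5    -0.0337] set [0.4058 0.0339]
scene blue [291.4 231.9] 130 [287, 224, 10, 19] hung [ 0.6398 -0.0834] set [ 0.5672 -0.0235]
t 30.2 tcp [0.4573 0.0038 0.1923] yaw 90.19 tilt 0.08 grip 0.0223 60.2 F [-0.8  0.4 -3.3]
tool shift mm [ 0.2 -2.4 42.3]
```

Weight 2 is aligned, and the unoccluded mould estimates are unchanged. Lowering it.

Call:
move_arm(
  deltas=[
    [0.1, 0, -1.5, 15, 0, 0, 0],
    [0.1, 0, 0, 15, 0, 0, 0],
    [0.1, 0, 0, 7, 0, 0, 0],
    [0.1, 0, 0, 3, 0, 0, 0],
    [0.1, 0, 0, 1, 0, 0, 0],
    [0.1, 0, 0, 1, 0, 0, 0],
    [0.1, 0, 0, 0, 0, 0, 0],
    [0.1, 0, 0, 0, 0, 0, 0],
  ],
)

```text
clock: 30.87
eef_pos: [0.4555, 0.0039, 0.1499]
tool_rot: [0.706, 0.708, 0.001, -0.0]
ft_force: [-0.5, 0.1, -3.6]
grip_width: 0.0224
grasp_force: 60.3
```

Call:
move_arm(
  deltas=[
    [0.1, 0, 0, 1, 0, 0, 0],
    [0.1, 0, 0, 1, 0, 0, 0],
    [0.1, 0, 0, 0, 0, 0, 0],
    [0.1, 0, 0, 0, 0, 0, 0],
  ],
)

```text
clock: 31.2
eef_pos: [0.4553, 0.0039, 0.1478]
tool_rot: [0.706, 0.708, 0.0, -0.0]
ft_force: [-0.5, -0.0, 0.8]
grip_width: 0.0222
grasp_force: 60.9
```

Call:
move_arm(
  deltas=[
    [0.3, 0, 0, 0, 0, 0, 0],
    [0.6, 0, 0, 0, 0, 0, 0],
    [0.6, 0, 0, 0, 0, 0, 0],
    [0.6, 0, 0, 0, 0, 0, 0],
    [0.6, 0, 0, -10, 0, 0, 0],
    [0.6, 0, 0, -25, 0, 0, 0],
    [0.6, 0, 0, -38, 0, 0, 0],
    [0.6, 0, 0, -38, 0, 0, 0],
    [0.6, 0, 0, -38, 0, 0, 0],
    [0.6, 0, 0, -38, 0, 0, 0],
  ],
)

```text
clock: 32.03
eef_pos: [0.4546, 0.0037, 0.3361]
tool_rot: [0.706, 0.708, 0.0, -0.001]
ft_force: [1.1, 0.1, 0.4]
grip_width: 0.0512
grasp_force: 0.0
```

Call:
move_arm(
  deltas=[
    [0.6, -18, 37, 0, 0, 0, 0],
    [0.6, -18, 38, 0, 0, 0, 0],
    [0.6, -19, 38, 0, 0, 0, 0],
    [0.6, -19, 38, 0, 0, 0, 0],
    [0.6, -19, 37, 0, 0, 0, 0],
    [0.6, 0, 0, 0, 0, 0, 0],
    [0.6, 0, 0, 0, 0, 0, 0],
    [0.6, 0, 0, 0, 0, 0, 0],
  ],
)

```text
clock: 32.7
eef_pos: [0.6413, -0.0878, 0.3325]
tool_rot: [0.706, 0.708, -0.001, -0.002]
ft_force: [-0.5, 0.3, 0.6]
grip_width: 0.0515
grasp_force: 0.0
```

```bash
python3 -c "
from h import *
tray();to(.644,-.0885,.272)"
```

```text
top cheese [381.9 248.5] 439 [374, 220, 17, 60] [ 0.4753 -0.0729]
top cheese [351.8 258.3] 131 [344, 245, 21, 21] [0.4458 0.0099]
top cheese [313.  259.9] 135 [305, 248, 21, 19] [0.4383 0.1168]
top blue [315.1 249.6] 76 [311, 245, 9, 10] hung [0.4334 0.1054] set [0.4526 0.1091]
top blue [357.2 249.5] 81 [353, 245, 10, 10] hung [0.4364 0.0088] set [0.4559 0.0011]
scene cheese [243.6 249.4] 206 [235, 242, 18, 15] [ 0.4604 -0.1115]
scene blue [269.6 202.1] 69 [267, 195, 6, 16] hung [ 0.5389 -0.0578] set [0.4508 0.006 ]
scene blue [291.3 232.3] 128 [287, 224, 9, 19] hung [ 0.6404 -0.0843] set [ 0.5679 -0.0246]
t 32.8 tcp [ 0.6405 -0.0872  0.3357] yaw 90.22 tilt 0.06 grip 0.0515 0.0 F [-0.5  0.9  0.2]
tool shift mm [-1.4  3.5 63.7]
```

Call:
move_arm(
  deltas=[
    [0.6, -1, 2.5, 16, 0, 0, 0],
    [0.6, 0, 0, 16, 0, 0, 0],
    [0.6, 0, 0, 16, 0, 0, 0],
    [0.6, 0, 0, 14, 0, 0, 0],
    [0.6, 0, 0, 0, 0, 0, 0],
    [0.1, 0, 0, 0, 0, 0, 0],
    [0.1, 0, 0, 0, 0, 0, 0],
    [0.1, 0, 0, 0, 0, 0, 0],
    [0.1, 0, 0, 0, 0, 0, 0],
    [0.1, 0, 0, 0, 0, 0, 0],
  ],
)

```text
clock: 33.63
eef_pos: [0.6443, -0.0884, 0.2751]
tool_rot: [0.706, 0.708, 0.001, 0.001]
ft_force: [-2.4, 0.1, 6.6]
grip_width: 0.0224
grasp_force: 58.5
```

Call:
move_arm(
  deltas=[
    [0.1, 0, 0, 0, 0, 0, 0],
    [0.1, 0, 0, 0, 0, 0, 0],
    [0.1, 0, 0, -8, 0, 0, 0],
    [0.1, 0, 0, -8, 0, 0, 0],
    [0.1, 0, 0, 0, 0, 0, 0],
    [0.1, 0, 0, 0, 0, 0, 0],
    [0.1, 0, 0, 0, 0, 0, 0],
  ],
)

```text
clock: 34.22
eef_pos: [0.644, -0.0888, 0.2871]
tool_rot: [0.706, 0.708, -0.0, -0.001]
ft_force: [-0.4, 0.1, -5.6]
grip_width: 0.0225
grasp_force: 59.3
```

Call:
move_arm(
  deltas=[
    [0.1, -1, -12, 0, 0, 0, 0],
    [0.1, -1.7, -20, 0, 0, 0, 0],
    [0.1, -1.7, -20, 0, 0, 0, 0],
    [0.1, -1.7, -20, 0, 0, 0, 0],
    [0.1, -1, -12, 0, 0, 0, 0],
    [0.1, -4.8, -32, 0, 0, 0, 0],
    [0.1, -4.8, -34, 0, 0, 0, 0],
    [0.1, -4.8, -34, 0, 0, 0, 0],
    [0.1, 0, 0, 10, 0, 0, 0],
    [0.1, 0, 0, 20, 0, 0, 0],
  ],
)

```text
clock: 35.05
eef_pos: [0.4595, -0.1114, 0.2603]
tool_rot: [0.706, 0.708, 0.001, 0.002]
ft_force: [2.0, -0.4, -4.4]
grip_width: 0.0227
grasp_force: 61.0
```

Call:
move_arm(
  deltas=[
    [0.1, 0, 0, 30, 0, 0, 0],
    [0.1, 0, 0, 25, 0, 0, 0],
    [0.1, 0, 0, 12, 0, 0, 0],
    [0.1, 0, 0, 0, 0, 0, 0],
    [0.1, 0, 0, 0, 0, 0, 0],
  ],
)

```text
clock: 35.47
eef_pos: [0.4592, -0.1106, 0.1905]
tool_rot: [0.706, 0.708, -0.001, -0.002]
ft_force: [0.3, 0.3, -4.2]
grip_width: 0.0225
grasp_force: 60.7
```

```bash
python3 -c "
from h import *
tray();to(.4597,-.1105,.150)"
```

```text
top cheese [405.1 253.1] 867 [385, 220, 30, 60] [ 0.4642 -0.1369]
top cheese [351.7 257.4] 141 [344, 245, 21, 21] [0.4484 0.0104]
top cheese [313.7 259.7] 132 [305, 248, 21, 19] [0.439  0.1149]
top blue [315.1 249.6] 76 [311, 245, 9, 10] hung [0.4334 0.1054] set [0.4526 0.1091]
top blue [357.2 249.5] 81 [353, 245, 10, 10] hung [0.4364 0.0088] set [0.4559 0.0011]
scene cheese [244. 250.] 151 [234, 244, 19, 13] [ 0.4628 -0.1121]
scene blue [297.3 179.8] 59 [294, 174, 7, 14] hung [0.5354 0.0379] set [0.4466 0.1163]
scene blue [269.9 202.2] 70 [267, 196, 6, 15] hung [ 0.5397 -0.0575] set [0.4517 0.0063]
scene blue [232.6 214.5] 21 [231, 212, 4, 7] hung [ 0.5041 -0.1418] set [ 0.4105 -0.091 ]
t 35.57 tcp [ 0.4609 -0.111   0.1922] yaw 90.19 tilt 0.07 grip 0.0227 60.7 F [-0.1  0.1 -4.9]
tool shift mm [ 0.5 -1.3 42.2]
```

Call:
move_arm(
  deltas=[
    [0.1, 0, -1, 15, 0, 0, 0],
    [0.1, 0, 0, 15, 0, 0, 0],
    [0.1, 0, 0, 7, 0, 0, 0],
    [0.1, 0, 0, 3, 0, 0, 0],
    [0.1, 0, 0, 1, 0, 0, 0],
    [0.1, 0, 0, 1, 0, 0, 0],
    [0.1, 0, 0, 0, 0, 0, 0],
    [0.1, 0, 0, 0, 0, 0, 0],
  ],
)

```text
clock: 36.23
eef_pos: [0.4595, -0.1109, 0.1499]
tool_rot: [0.706, 0.708, 0.0, -0.0]
ft_force: [-0.0, -0.4, -5.5]
grip_width: 0.0222
grasp_force: 60.7
```

Call:
move_arm(
  deltas=[
    [0.1, 0, 0, 1, 0, 0, 0],
    [0.1, 0, 0, 1, 0, 0, 0],
    [0.1, 0, 0, 0, 0, 0, 0],
    [0.1, 0, 0, 0, 0, 0, 0],
  ],
)

```text
clock: 36.57
eef_pos: [0.4596, -0.1109, 0.1481]
tool_rot: [0.706, 0.708, 0.001, 0.0]
ft_force: [-1.3, 0.5, 2.8]
grip_width: 0.0226
grasp_force: 61.7
```

Call:
move_arm(
  deltas=[
    [0.3, 0, 0, 0, 0, 0, 0],
    [0.6, 0, 0, 0, 0, 0, 0],
    [0.6, 0, 0, 0, 0, 0, 0],
    [0.6, 0, 0, 0, 0, 0, 0],
    [0.6, 0, 0, -10, 0, 0, 0],
    [0.6, 0, 0, -25, 0, 0, 0],
    [0.6, 0, 0, -38, 0, 0, 0],
    [0.6, 0, 0, -38, 0, 0, 0],
    [0.6, 0, 0, -38, 0, 0, 0],
    [0.6, 0, 0, 0, 0, 0, 0],
  ],
)

```text
clock: 37.4
eef_pos: [0.4625, -0.1117, 0.304]
tool_rot: [0.706, 0.708, 0.004, 0.005]
ft_force: [-0.2, -1.0, 1.3]
grip_width: 0.0511
grasp_force: 0.0
```

```bash
python3 -c "
from h import *
tray();st()
a=cv2.resize(cv2.imread('pics/tl.png')[190:290,290:500],(790,376));b=cv2.resize(cv2.imread('pics/sl.png')[160:340,155:335],(220,220))
cv2.imwrite('pics/c6.png',a)
cv2.imwrite('pics/c7.png',cv2.resize(cv2.imread('pics/sl.png')[165:345,150:350],None,fx=3.3,fy=3.3,interpolation=cv2.INTER_CUBIC))"
```

```text
top cheese [351.4 257.9] 138 [344, 245, 21, 21] [0.4469 0.011 ]
top cheese [392.8 256.2] 151 [385, 244, 21, 22] [ 0.4548 -0.103 ]
top cheese [313.3 259.9] 133 [305, 248, 21, 19] [0.4383 0.116 ]
top cheese [410.5 269. ] 182 [404, 251, 11, 29] [ 0.4208 -0.1512]
top blue [315.1 249.6] 76 [311, 245, 9, 10] hung [0.4334 0.1054] set [0.4526 0.1091]
top blue [357.2 249.5] 81 [353, 245, 10, 10] hung [0.4364 0.0088] set [0.4559 0.0011]
top blue [401.8 249.1] 96 [396, 244, 12, 11] hung [ 0.4404 -0.0933] set [ 0.4603 -0.1131]
scene blue [297.3 179.9] 62 [294, 174, 7, 15] hung [0.5357 0.0375] set [0.447  0.1159]
scene blue [269.9 202. ] 67 [267, 196, 6, 14] hung [ 0.5391 -0.057 ] set [0.451  0.0069]
scene blue [238.8 227.4] 86 [235, 221, 8, 15] hung [ 0.5435 -0.1561] set [ 0.456  -0.1075]
t 37.5 tcp [ 0.4603 -0.1112  0.2979] yaw 90.19 tilt 0.21 grip 0.051 0.0 F [-0.2  0.3 -0.9]
```

View pics/c7.png

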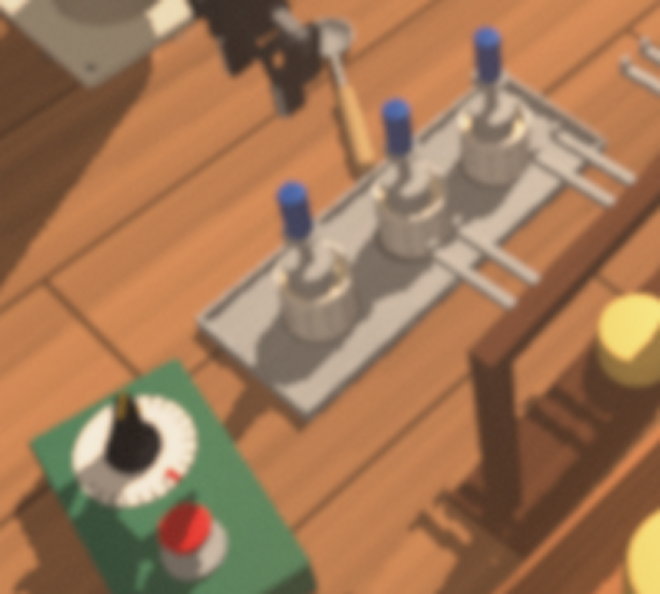

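Crop c7 shows all three weights upright in their moulds, with handles at (295,210), (398,127) and (487,55). Next is the dial, whose pointer is still at its start angle.

Call:
move_arm(
  deltas=[
    [0.6, -39, 4, 0, 0, 0, 0],
    [0.6, -39, 4, 10, 0, 0, 0],
    [0.6, -39, 4, 15, 0, 0, 0],
    [0.6, -39, 4, 15, 0, 0, 0],
    [0.6, -38, 3, 15, 0, 0, 0],
    [0.6, 0, 0, 20, 0, 0, -7],
    [0.6, 0, 0, 20, 0, 0, -7],
    [0.6, 0, 0, 20, 0, 0, -7],
    [0.6, 0, 0, 0, 0, 0, -7],
    [0.6, 0, 0, 0, 0, 0, -7],
  ],
)

```text
clock: 38.33
eef_pos: [0.4761, -0.3029, 0.1766]
tool_rot: [0.458, 0.889, 0.001, -0.005]
ft_force: [-0.4, -0.8, 1.1]
grip_width: 0.0511
grasp_force: 0.0
```

Call:
move_arm(
  deltas=[
    [0.6, 0, 0, 0, 0, 0, -7],
    [0.6, 0, 0, 0, 0, 0, -2.8],
    [0.6, 0, 0, 0, 0, 0, 0],
    [0.6, 0, 0, 0, 0, 0, 0],
  ],
)

```text
clock: 38.67
eef_pos: [0.4776, -0.3035, 0.1794]
tool_rot: [0.383, 0.924, 0.001, -0.002]
ft_force: [0.0, 0.3, -1.2]
grip_width: 0.0515
grasp_force: 0.0
```

```bash
python3 -c "
from h import *
to(.4795,-.307,.080)"
```

```text
t 38.67 tcp [ 0.4776 -0.3035  0.1794] yaw 134.9 tilt 0.26 grip 0.0515 0.0 F [ 0.   0.3 -1.2]
tool shift mm [-4.2 -1.  99.3]
```

Call:
move_arm(
  deltas=[
    [0.6, -4, -1, 22, 0, 0, 0],
    [0.6, 0, 0, 22, 0, 0, 0],
    [0.6, 0, 0, 22, 0, 0, 0],
    [0.6, 0, 0, 20, 0, 0, 0],
    [0.6, 0, 0, 11, 0, 0, 0],
    [0.6, 0, 0, 0, 0, 0, 0],
    [0.6, 0, 0, 0, 0, 0, 0],
  ],
)

```text
clock: 39.25
eef_pos: [0.4802, -0.3073, 0.0836]
tool_rot: [0.383, 0.924, 0.0, -0.001]
ft_force: [-0.8, -0.8, 0.3]
grip_width: 0.0515
grasp_force: 0.0
```

Call:
move_arm(
  deltas=[
    [0.05, 0, 0, 0, 0, 0, 0],
    [0.05, 0, 0, 0, 0, 0, 0],
    [0.05, 0, 0, 0, 0, 0, 0],
    [0.05, 0, 0, 0, 0, 0, 0],
    [0.05, 0, 0, 0, 0, 0, 0],
    [0.05, 0, 0, 0, 0, 0, 0],
    [0.05, 0, 0, 0, 0, 0, 0],
  ],
)

```text
clock: 39.83
eef_pos: [0.4816, -0.308, 0.0857]
tool_rot: [0.383, 0.924, 0.0, 0.001]
ft_force: [0.8, 0.3, 7.2]
grip_width: 0.0128
grasp_force: 60.5
```

```bash
python3 -c "
from h import *
o,X=st();print(np.round(o['joint_pos'],2),o['ft_torque'])"
```

```text
t 39.83 tcp [ 0.4816 -0.308   0.0857] yaw 134.99 tilt 0.11 grip 0.0128 60.5 F [0.8 0.3 7.2]
[-0.57  0.49 -0.05  1.03  0.    0.22] [0.14638244 0.00722781 0.01200414]
```

Call:
move_arm(
  deltas=[
    [0.05, 0, 0, 0, 0, 0, 6],
    [0.05, 0, 0, 0, 0, 0, 6],
    [0.05, 0, 0, 0, 0, 0, 6],
    [0.05, 0, 0, 0, 0, 0, 6],
    [0.05, 0, 0, 0, 0, 0, 6],
    [0.05, 0, 0, 0, 0, 0, 0],
  ],
)

```text
clock: 40.33
eef_pos: [0.4807, -0.3085, 0.0857]
tool_rot: [0.61, 0.792, -0.001, 0.0]
ft_force: [-2.2, -0.0, 6.6]
grip_width: 0.0128
grasp_force: 60.8
```

Call:
move_arm(
  deltas=[
    [0.05, 0, 0, 0, 0, 0, 6],
    [0.05, 0, 0, 0, 0, 0, 6],
    [0.05, 0, 0, 0, 0, 0, 6],
    [0.05, 0, 0, 0, 0, 0, 6],
    [0.05, 0, 0, 0, 0, 0, 6],
    [0.05, 0, 0, 0, 0, 0, 0],
  ],
)

```text
clock: 40.83
eef_pos: [0.4798, -0.3085, 0.0857]
tool_rot: [0.795, 0.607, -0.001, 0.0]
ft_force: [-3.9, -0.6, 8.0]
grip_width: 0.0125
grasp_force: 61.1
```

Call:
move_arm(
  deltas=[
    [0.05, 0, 0, 0, 0, 0, 6],
    [0.05, 0, 0, 0, 0, 0, 6],
    [0.05, 0, 0, 0, 0, 0, 6],
    [0.05, 0, 0, 0, 0, 0, 6],
    [0.05, 0, 0, 0, 0, 0, 6],
    [0.05, 0, 0, 0, 0, 0, 6],
    [0.05, 0, 0, 0, 0, 0, 6],
    [0.05, 0, 0, 0, 0, 0, 6],
    [0.05, 0, 0, 0, 0, 0, 6],
    [0.05, 0, 0, 0, 0, 0, 6],
  ],
)

```text
clock: 41.67
eef_pos: [0.4785, -0.3072, 0.0857]
tool_rot: [0.992, 0.128, -0.002, -0.001]
ft_force: [-7.8, 3.0, 13.2]
grip_width: 0.0128
grasp_force: 61.6
```

Call:
move_arm(
  deltas=[
    [0.05, 0, 0, 0, 0, 0, 4.5],
    [0.05, 0, 0, 0, 0, 0, 0],
    [0.05, 0, 0, 0, 0, 0, 0],
    [0.05, 0, 0, 0, 0, 0, 0],
  ],
)

```text
clock: 42.0
eef_pos: [0.4784, -0.307, 0.0857]
tool_rot: [0.996, 0.091, -0.002, -0.001]
ft_force: [-7.8, 3.7, 11.8]
grip_width: 0.0127
grasp_force: 61.6
```

```bash
python3 -c "
from h import *
st()"
```

```text
t 42.0 tcp [ 0.4784 -0.307   0.0857] yaw 10.45 tilt 0.26 grip 0.0127 61.6 F [-7.8  3.7 11.8]
```

Call:
move_arm(
  deltas=[
    [0.6, 0, 0, 0, 0, 0, 0],
    [0.6, 0, 0, 0, 0, 0, 0],
    [0.6, 0, 0, 0, 0, 0, 0],
    [0.6, 0, 0, -20, 0, 0, 0],
    [0.6, 0, 0, -35, 0, 0, 0],
    [0.6, 0, 0, -35, 0, 0, 0],
    [0.6, -38, 0, 0, 0, 0, 0],
    [0.6, -38, 0, 0, 0, 0, 0],
    [0.6, -38, 0, 0, 0, 0, 0],
    [0.6, -38, 0, 0, 0, 0, 0],
  ],
)

```text
clock: 42.83
eef_pos: [0.3301, -0.3354, 0.1742]
tool_rot: [0.996, 0.092, -0.0, -0.0]
ft_force: [-0.2, -0.8, 0.3]
grip_width: 0.0511
grasp_force: 0.0
```

Call:
move_arm(
  deltas=[
    [0, 0, 0, 0, 0, 0, 0],
    [0, 0, 0, 0, 0, 0, 0],
  ],
)

```text
clock: 43.0
eef_pos: [0.3298, -0.3357, 0.1743]
tool_rot: [0.996, 0.09, -0.0, -0.001]
ft_force: [-0.2, -0.8, 0.5]
grip_width: 0.028
grasp_force: 0.0
```

```bash
python3 -c "
from h import *
st();t=snap('top','t9.png');s=snap('scene','s9.png')
d=cv2.resize(t[190:280,435:505],(467,600),interpolation=cv2.INTER_CUBIC)
e=cv2.resize(s[270:370,155:250],(316,333),interpolation=cv2.INTER_CUBIC)
f=np.zeros((600,790,3),np.uint8); f[:,:467]=d; f[:333,470:786]=e
cv2.imwrite('pics/c9.png',f)"
```

```text
t 43.0 tcp [ 0.3298 -0.3357  0.1743] yaw 10.3 tilt 0.06 grip 0.028 0.0 F [-0.2 -0.8  0.5]
```

View pics/c9.png

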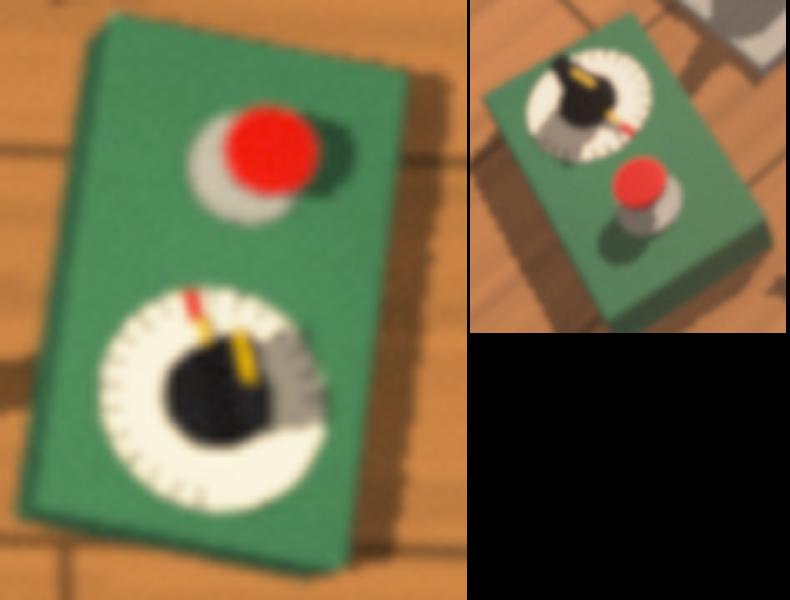

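The crop shows the yellow tip at (205,333) just below the red mark at (196,308), nearly aligned. I check the angle numerically.

Run:
```python
from h import *
for c,roi,f in(("top",(435,190,70,90),8),("scene",(155,270,95,100),8)):
    im=cv2.imread(f"pics/{c[0]}9.png"); l,t,w,h=roi
    z=cv2.resize(im[t:t+h,l:l+w],None,fx=f,fy=f,interpolation=cv2.INTER_CUBIC)
    H=cv2.cvtColor(z,cv2.COLOR_BGR2HSV)
    green=cv2.inRange(H,np.array((55,70,40)),np.array((95,255,255)))
    wh=cv2.inRange(H,np.array((10,0,185)),np.array((40,75,255)))
    cs=max(cv2.findContours(wh,cv2.RETR_EXTERNAL,cv2.CHAIN_APPROX_NONE)[0],key=cv2.contourArea)
    (cx,cy),ax,_=cv2.fitEllipse(cv2.convexHull(cs))
    P=lambda u,v,zz=.053:onz(c,((u+.5)/f-.5+l,(v+.5)/f-.5+t),zz)[:2]
    C=P(cx,cy); print(c,"centre",C.round(4),np.array(ax)/f)
    for n,lo,hi in(("red",(0,110,150),(8,255,255)),("red2",(172,90,150),(180,255,255)),("yel",(17,90,150),(30,255,255))):
        for p,a,b in blobs(z,lo,hi,None,40):
            v=P(*p)-C
            if np.linalg.norm(v)<.05: print(n,a,(p/f).round(1),"r",np.linalg.norm(v).round(4),"ang",np.degrees(np.arctan2(v[1],v[0])).round(1))
```

```text
top centre [ 0.4789 -0.3072] [31.94168663 34.91897583]
red 496 [28.9 45.6] r 0.0411 ang 8.4
yel 41 [28.5 43.3] r 0.0475 ang 8.3
yel 613 [30.7 49.7] r 0.0292 ang 3.3
yel 1269 [36.6 52.8] r 0.0253 ang -34.8
scene centre [ 0.4815 -0.2838] [19.02068138 28.23036575]
red 693 [47.1 38.9] r 0.04 ang -21.8
yel 373 [57.7 16.2] r 0.0435 ang 83.7
yel 1363 [34.1 22.9] r 0.0261 ang -156.1
yel 692 [42.8 35.2] r 0.0265 ang -37.8
```

Run:
```python
from h import *
C=np.array([.4797,-.3071])
T=lambda a,b:(a-.44+435,b-.44+190); S_=lambda a,b:(a-.44+155,b-.44+270)
for n,t,s in(("red",T(28.9,45.6),S_(47.1,38.9)),("yel",T(30.7,49.7),S_(42.8,35.2)),("strip",T(36.6,52.8),S_(34.1,22.9))):
    X,g=tri(s,t); v=X[:2]-C; print(n,X.round(4),g.round(4),"r",np.linalg.norm(v).round(4),np.degrees(np.arctan2(v[1],v[0])).round(1))
```

```text
red [ 0.5194 -0.2997  0.0553] 0.0017 r 0.0404 10.5
yel [ 0.5069 -0.3022  0.0618] 0.002 r 0.0276 10.2
strip [ 0.4906 -0.3043  0.1072] 0.0019 r 0.0113 14.4
```

```bash
python3 -c "
from h import *
to(.578,-.3255,.125)"
```

```text
t 43.1 tcp [ 0.332  -0.3358  0.1744] yaw 10.48 tilt 0.02 grip 0.0128 0.0 F [ 0.5 -0.5  0.4]
tool shift mm [243.7  34.6  49.5]
```

Call:
move_arm(
  deltas=[
    [0, 34.7, 5, 0, 0, 0, 0],
    [0, 34.7, 5, 0, 0, 0, 0],
    [0, 34.7, 5, 0, 0, 0, 0],
    [0, 34.7, 5, 0, 0, 0, 0],
    [0, 34.7, 5, 0, 0, 0, 0],
    [0, 34.7, 5, 0, 0, 0, 0],
    [0, 34.7, 5, 0, 0, 0, 0],
    [0, 0, 0, 25, 0, 0, 0],
    [0, 0, 0, 25, 0, 0, 0],
    [0, 0, 0, 0, 0, 0, 0],
  ],
)

```text
clock: 43.93
eef_pos: [0.5758, -0.3222, 0.1169]
tool_rot: [0.996, 0.093, -0.005, -0.004]
ft_force: [-1.4, 0.3, -2.7]
grip_width: 0.0001
grasp_force: 0.0
```

```bash
python3 -c "
from h import *
to(.578,-.3255,.086)"
```

```text
t 43.93 tcp [ 0.5758 -0.3222  0.1169] yaw 10.69 tilt 0.66 grip 0.0001 0.0 F [-1.4  0.3 -2.7]
tool shift mm [ 1.8  3.9 30.9]
```

Call:
move_arm(
  deltas=[
    [0, 1.5, 2.5, 14, 0, 0, 0],
    [0, 0, 0, 8, 0, 0, 0],
    [0, 0, 0, 4, 0, 0, 0],
    [0, 0, 0, 4, 0, 0, 0],
    [0, 0, 0, 0, 0, 0, 0],
    [0, 0, 0, 0, 0, 0, 0],
  ],
)

```text
clock: 44.43
eef_pos: [0.5787, -0.3274, 0.0952]
tool_rot: [0.996, 0.092, 0.0, -0.0]
ft_force: [0.7, 1.7, 3.2]
grip_width: -0.0001
grasp_force: 1.2
```

Call:
move_arm(
  deltas=[
    [0, 0, 0, 4, 0, 0, 0],
    [0, 0, 0, 0, 0, 0, 0],
    [0, 0, 0, 0, 0, 0, 0],
  ],
)

```text
clock: 44.68
eef_pos: [0.579, -0.3279, 0.091]
tool_rot: [0.996, 0.091, 0.001, 0.0]
ft_force: [1.6, 1.6, 4.3]
grip_width: 0.0001
grasp_force: 1.9
```

Call:
move_arm(
  deltas=[
    [0, 0, 0, 4, 0, 0, 0],
    [0, 0, 0, 2, 0, 0, 0],
    [0, 0, 0, 0, 0, 0, 0],
    [0, 0, 0, 0, 0, 0, 0],
    [0, 0, 0, 0, 0, 0, 0],
  ],
)

```text
clock: 45.1
eef_pos: [0.5791, -0.328, 0.0861]
tool_rot: [0.996, 0.091, 0.001, 0.0]
ft_force: [-0.3, 1.9, 9.0]
grip_width: -0.0
grasp_force: 4.6
```

Call:
move_arm(
  deltas=[
    [0, 0, 0, 1, 0, 0, 0],
    [0, 0, 0, 1, 0, 0, 0],
    [0, 0, 0, 0, 0, 0, 0],
    [0, 0, 0, 0, 0, 0, 0],
    [0, 0, 0, 0, 0, 0, 0],
  ],
)

```text
clock: 45.52
eef_pos: [0.5792, -0.3281, 0.0859]
tool_rot: [0.996, 0.091, 0.001, 0.001]
ft_force: [-3.2, 3.2, 15.9]
grip_width: -0.0
grasp_force: 8.3
```

The plunger is at its stop: the force rose with no further travel. I raise the tool and check everything.

Call:
move_arm(
  deltas=[
    [0, 0, 0, -8, 0, 0, 0],
    [0, 0, 0, -20, 0, 0, 0],
    [0, 0, 0, -35, 0, 0, 0],
    [0, 0, 0, -40, 0, 0, 0],
    [0, -38, 0, 0, 0, 0, 0],
    [0, -38, 0, 0, 0, 0, 0],
    [0, -38, 0, 0, 0, 0, 0],
    [0, -38, 0, 0, 0, 0, 0],
    [0, -38, 0, 0, 0, 0, 0],
    [0, -38, 0, 0, 0, 0, 0],
  ],
)

```text
clock: 46.35
eef_pos: [0.3518, -0.3692, 0.1846]
tool_rot: [0.996, 0.091, -0.001, -0.0]
ft_force: [0.5, -1.0, 0.4]
grip_width: -0.0
grasp_force: 0.0
```

Call:
move_arm(
  deltas=[
    [0, 0, 0, 0, 0, 0, 0],
    [0, 0, 0, 0, 0, 0, 0],
    [0, 0, 0, 0, 0, 0, 0],
  ],
)

```text
clock: 46.6
eef_pos: [0.3542, -0.3697, 0.1852]
tool_rot: [0.996, 0.091, -0.0, -0.0]
ft_force: [1.0, 0.3, 0.6]
grip_width: 0.0002
grasp_force: 0.0
```

```bash
python3 -c "
from h import *
tray();st()
cv2.imwrite('pics/c10.png',cv2.resize(cv2.imread('pics/sl.png')[165:345,150:350],None,fx=3.3,fy=3.3,interpolation=cv2.INTER_CUBIC))"
```

```text
top cheese [351.6 257.2] 144 [344, 245, 21, 21] [0.4489 0.0106]
top cheese [392.8 256.1] 149 [385, 244, 21, 22] [ 0.455  -0.1029]
top cheese [314.3 258.9] 137 [305, 248, 21, 19] [0.4414 0.1133]
top blue [315.1 249.6] 76 [311, 245, 9, 10] hung [0.4334 0.1054] set [0.4526 0.1091]
top blue [357.2 249.5] 81 [353, 245, 10, 10] hung [0.4364 0.0088] set [0.4559 0.0011]
top blue [401.7 249.1] 97 [396, 244, 12, 11] hung [ 0.4403 -0.0932] set [ 0.4601 -0.113 ]
scene blue [297.3 179.5] 57 [294, 174, 7, 15] hung [0.5349 0.0385] set [0.4462 0.1171]
scene blue [269.8 201.7] 63 [267, 196, 6, 14] hung [ 0.5382 -0.0565] set [0.45   0.0075]
scene blue [238.7 227.3] 83 [235, 221, 8, 15] hung [ 0.5433 -0.1561] set [ 0.4557 -0.1074]
t 46.7 tcp [ 0.3552 -0.3693  0.185 ] yaw 10.54 tilt 0.05 grip -0.0 0.0 F [-0.7  1.   0.5]
```

View pics/c10.png

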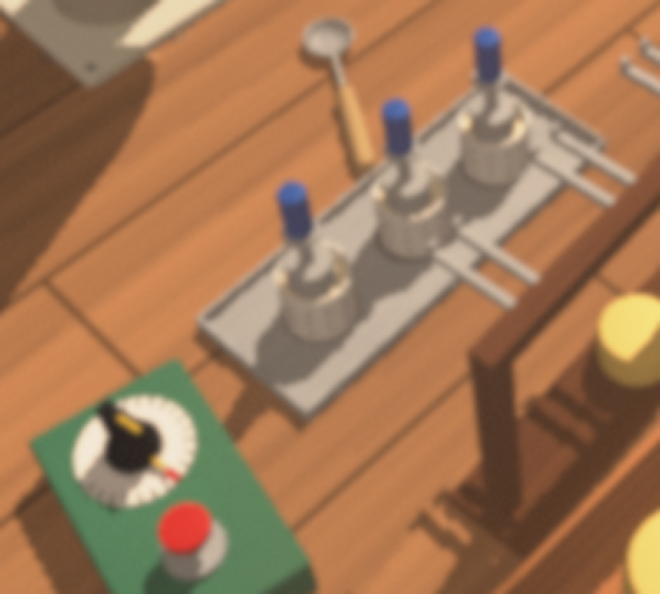

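The final view shows the weights upright in their moulds at (295,210), (398,127) and (487,55). The pointer is at the red mark at (170,473), the plunger is up at (186,527), and the arm is clear.

```bash
python3 -c "
from workcell import bot
print(bot.job_done())"
```

```text
the job is handed in; nothing more can be done
None
```

The job is handed in at about 47 s of the 210 s allowed, with all three moulds in the drip tray and weighted, the dial at the red mark, and the plunger pressed to its stop and back up; the hand-in gave no verdict, so this rests on my last camera pictures and force readings.

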